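# Hang the nozzle holder behind the sliding doors of the pastry tool case

### The job

The sloping pastry tool case has two clear bypass doors; slide the door that covers the free pair of pins all the way across past its neighbour, then hang the blue nozzle holder by its two holes on those two pins so that it lies flat against the sloping deck. Then slide that door shut again and leave both doors fully closed, with the holder still hanging inside. Leave the tart, the tub and the jar where they stand.

Things in the scene. Friction and masses are not known exactly. Their poses are not given: they have to be found in the camera images.
- case: Tool case, fixed: aluminium tray with a sloping white deck, on a steel tube stand. Origin: on the table, under the deck's centre (46 mm up). x points from the low front to the high rear edge, y along the case to the left, z up. It has two bays, left (centre y = +125 mm) and right (-125 mm), with no wall between; one holds the free pins, the other a green holder that is fixed.
- deck: The deck, sloping 20 deg, rising away from the robot. Origin: its centre, on its surface. Axes: s (its x) up the slope, y to the left, d (its z) square out of it, up and towards the robot. In mm: inside the tray s = -80 to 80, y = -202 to 202; front and rear walls with door tracks 10 thick, up to d = 78; end walls 10 thick, up to d = 60. s, y, d below are in this frame.
- left_door (a joint): How far (m) the left door is open: clear panel 162 x 205 x 6 mm with red pull, on the inner track, d = 53 to 59 mm. 0 = shut (covers y = -5 to 200 mm); 0.15 = fully open, slid to -y behind the right door, the bay open from y = 50 mm. Slides with about 2 N plus slight damping and stays where left. May start slightly ajar.
- right_door (a joint): How far (m) the right door is open: same panel with yellow pull, on the outer track, d = 65 to 71 mm. 0 = shut (covers y = -200 to 5 mm); 0.15 = fully open, slid to +y in front of the left door, the bay open up to y = -50 mm. Slides with about 2 N plus slight damping and stays where left. May start slightly ajar.
- left_door_pull (a point): Point in the left door's red pull, a fin standing out of the door near its outer end, for pushing along y on either face: 60 mm along s (s = -50 to 10), 8 mm thick along y, top at d = 105 mm, so it rises 34 mm above the outer door's surface. The point is in mid-fin at s = -20, d = 90 mm; y = 190 mm when shut, falling as it opens.
- right_door_pull (a point): The same for the right door's yellow pull: fin of the same length, thickness and top (d = 105 mm); the point is in mid-fin at s = -20, d = 90 mm; y = -190 mm when shut, rising as it opens.
- free_pins: The free pair of orange pins, fixed on the deck in the left or the right bay (differs each time). Origin: the bay's centre on the deck (s = 0, d = 0, y = 125 or -125 mm). Axes: those of the case, not sloped.
- pin_left (a point): Foot of the free pin on the +y side, on the deck: s = 28 mm, 46 mm to +y of the bay's centre. The pins are 9 mm thick, 23 mm long, square to the deck, tapered over the last 5 mm.
- pin_right (a point): Foot of the free pin on the -y side, on the deck: s = 28 mm, 46 mm to -y of the bay's centre.
- holder_grip (a point): Blue nozzle holder, loose, about 0.2 kg: plate 84 x 116 x 6 mm (its x, y, z), with a grip bar in the middle, 14 mm thick (x), 44 mm long (y), top 42 mm above the plate's underside, and two steel cones 24 mm wide, to 40 mm up, at x = -20, y = +-42. The point is mid-bar, 27 mm above the underside; axes are the plate's. Hung, its x points up the slope and the point is at the bay's centre, d = 27.
- hole_left (a point): Centre, at the plate's underside, of the holder's through hole for the left pin: x = 28, y = 46 mm from the plate's centre. The holes are 14 mm wide.
- hole_right (a point): Centre, at the plate's underside, of the holder's other hole, for the right pin: x = 28, y = -46 mm from the plate's centre.
- tart_mid (a point): Bystander: round tart with a white top, loose, 110 mm across, 44 mm high; the point is at its centre, 22 mm up.
- tub_mid (a point): Bystander: open translucent tub, loose, 90 x 125 x 55 mm; the point is at its centre, 27 mm up.
- jar_mid (a point): Bystander: amber jar with a metal cap, loose, 60 mm across, 110 mm high; the point is at its centre, 55 mm up.
There are look-alikes about, which are no part of the job. What is shaped like the part that bears holder_grip but red is not meant.

How it is judged:
By the outcome, as a careful person would: the job done as asked, in the order asked, and still so for the second after the job is handed in, with the robot touching nothing.
It also fails if it takes over 72 s, if anything falls off the work surface, if the arm or the gripper's body presses on something with over 40 N, if the wrist force passes 120 N, or if a joint passes its speed limit or range.

### The arm

A 7-joint arm with a two-finger parallel gripper is mounted at the origin on the work surface. World frame = base frame: x ahead of the robot, y to its left, z up, the work surface at z = 0. Lengths are in m, angles in rad, forces in N, time in s.
With the tool pointing down it reaches from about 0.425 to 0.925 m from the base axis. Payload 6.8 kg.
Tool frame: the origin (TCP) lies midway between the tips of the shut fingers; the grasp point (between the pads) lies r.grasp_offset behind it (r.grasp_offset is the distance from the TCP to the grasp point, in m); z points along the fingers, y is the direction in which the jaws open and shut (so a half turn about z gives the same grasp; the last joint's range is limited). The gripper opens to 85 mm and grips with 20 to 120 N. Pads are 22 mm wide; open, the fingers measure 114 mm over their backs; the gripper's body (76 mm by 85 mm) begins 54 mm behind the grasp point. The pads swing forward as they close: fully open they stand 13 mm farther back than shut.
Start: joints at [1.155, 0.477, 0.022, 1.555, -0.011, 1.109, -0.083], TCP at [0.205, -0.643, 0.195] pointing down, gripper open.
Joint ranges: [-2.96, 2.96], [-0.34, 2.1], [-1.41, 1.46], [0.24, 2.44], [-1.37, 4.51], [0.17, 1.92], [-2.96, 2.96]. Speed limits (rad/s): [2.39, 2.39, 3.14, 3.14, 3.14, 3.14, 3.14].

### API

Orientations are given as a rotation vector (axis times angle).
In Python, from bench import r gives the robot as it stands. The module is installed in compiled form; this text tells all that it offers.
- The arm moves only by the tool send_rows, never from a script. Its argument "moves" is one flat list of numbers, 4 for each row, row after row: the shift along the tool's x, y, z in mm, then the turn about the tool's z in degrees. A call has 1 to 8 rows; each row is the pose to reach, as a shift and turn from the pose commanded when the call began, along the tool's axes at that moment; what a row does not reach only later rows make up. A row lasts 1/8 s, in which the tool goes at most 62.5 mm and 10.7 degrees, less where a joint would pass 70% of its speed; a pose out of reach is approached as far as the arm can. A call with a gripper value outside its range is refused whole. "hand" is the closure, from 0 (fully open) to 1 (shut), set as the call begins (left out, the last holds). The fingers move at their own pace and stop on an object; "newtons" is the grip in N (left out, the last holds). Time passes only in rows, so rows that repeat a pose let the fingers close. It gives the time, the measured TCP pose, the force and the opening at its end, in the units of the state.
- r.get_obs(): the state, without advancing time (a new reading comes with each control period).
- r.grab_frame(name): name is "side" or "top"; returns a dict with "img" (400x640x3 uint8, red, green, blue), "mtx" (3x3 intrinsics, pixels), "D" ([k1, k2, p1, p2, k3] as OpenCV has them; the pictures are not rectified), "world_to_cam" (4x4, takes a point from world to camera coordinates). Camera axes: x right, y up, looking along -z (the intrinsics and any distortion apply to the point x, -y, -z); pixel columns grow to the right and rows downward; lengths in m; the calibration is good to about 2 mm. A picture is of the moment at which its call begins. There is no depth.
- r.hand_in(): hands the job in, once; it reports no verdict.
The state is a dict: "clock": time; "joints": joint angles; "qvel": joint speeds; "tau": joint torques, N m; "tcp_pos": TCP position; "orientation": TCP orientation; "contact_force": force on the tool from outside, world axes, zero at the start; "moment": the same for the moment, N m; "grip_width": finger opening in m.
Only numpy, scipy, OpenCV 4.12 (cv2) and the standard library are available. Lean on these libraries where they do the work, as an engineer would, in place of code of your own. Each camera call takes 0.05 s, during which the arm holds its last target.

## Working session

There is one attempt and no reset: what is moved stays moved. The work goes in short steps, Python scripts to look and compute and a tool call to move; the robot and the scene stay as the last step left them, time stands still between calls to the robot, and variables do not carry over. Pictures are saved under pics/ and viewed, and the job is handed in when it is done.

Besides the shell and the picture viewer there is one more tool, called after "Call:" as a command line: name --argument value ..., lists and objects as JSON in quotes. send_rows: Moves the arm, as the interface text tells. Its arguments: {"type":"object","properties":{"moves":{"type":"array"},"hand":{"type":"number"},"newtons":{"type":"number"}},"required":["moves"]}

```bash
mkdir -p pics; cat > h.py <<'E'
import numpy as np, cv2, pickle
from bench import r
from scipy.spatial.transform import Rotation as R
def grab(n,tag):
    f=r.grab_frame(n); cv2.imwrite(f'pics/{tag}.png',f['img'][:,:,::-1]); pickle.dump(f,open(f'pics/{tag}.pkl','wb')); return f
def load(tag): return pickle.load(open(f'pics/{tag}.pkl','rb'))
def ray(f,px):
    u=cv2.undistortPoints(np.array([[px]],float),f['mtx'],np.array(f['D'],float))[0,0]
    T=np.linalg.inv(f['world_to_cam']); d=T[:3,:3]@np.array([u[0],-u[1],-1]); return T[:3,3],d
def onz(f,px,z):
    o,d=ray(f,px); return o+d*(z-o[2])/d[2]
def tri(fs,pxs):
    A=np.zeros((3,3));b=np.zeros(3)
    for f,p in zip(fs,pxs):
        o,d=ray(f,p); d=d/np.linalg.norm(d);P=np.eye(3)-np.outer(d,d);A+=P;b+=P@o
    x=np.linalg.solve(A,b); return x
def proj(f,P):
    P=np.atleast_2d(P); c=(f['world_to_cam']@np.c_[P,np.ones(len(P))].T)[:3].T
    return cv2.projectPoints(c*[1,-1,-1],np.zeros(3),np.zeros(3),f['mtx'],np.array(f['D'],float))[0][:,0]
def crop(tag,x0,y0,x1,y1,out,k=None):
    im=cv2.imread(f'pics/{tag}.png')[y0:y1,x0:x1]; k=k or min(800/(x1-x0),600/(y1-y0)); cv2.imwrite(f'pics/{out}.png',cv2.resize(im,None,fx=k,fy=k,interpolation=cv2.INTER_CUBIC))
E
python3 - <<'E'
from h import *
for n in('side','top'):
    f=grab(n,n+'0'); print(n,f['mtx'],f['D'],np.linalg.inv(f['world_to_cam']))
o=r.get_obs();print(o,r.grasp_offset)
E
```

```text
side [[515.59998347   0.         318.92477574]
 [  0.         515.59998347 202.43503146]
 [  0.           0.           1.        ]] [-0.03019021  0.          0.          0.          0.        ] [[-0.76836827  0.32214465 -0.55302172 -0.41989387]
 [-0.63981177 -0.36524156  0.67619487  1.14046854]
 [ 0.01584605  0.87339649  0.48675196  0.8856596 ]
 [ 0.          0.          0.          1.        ]]
top [[391.15459542   0.         317.43963778]
 [  0.         391.15459542 199.26869502]
 [  0.           0.           1.        ]] [-0.08827054  0.          0.          0.          0.        ] [[ 0.02676083  0.98785927 -0.15302912  0.32318617]
 [-0.99953689  0.02422414 -0.01841738  0.01758379]
 [-0.01448678  0.15345112  0.98805004  1.2291672 ]
 [ 0.          0.          0.          1.        ]]
{'clock': 0.1, 'joints': array([ 1.15489172,  0.47773193,  0.02231222,  1.55634716, -0.01150344,
        1.10931356, -0.08308361]), 'qvel': array([ 9.77750520e-04, -1.61839413e-03, -5.12276418e-04, -3.18599293e-03,
        2.96271740e-04,  2.36397635e-04,  5.30098310e-05]), 'tau': array([ 3.71988819e-03, -5.97760749e+01,  1.61313593e+00, -2.81959480e+01,
        1.27855709e-02,  4.90074905e-03,  1.89721834e-05]), 'tcp_pos': array([ 0.20432581, -0.64270326,  0.19411498]), 'orientation': array([-3.10283135e+00, -4.81437689e-01,  5.64906657e-04]), 'contact_force': array([ 0.43585135, -0.27001947, -0.40393391]), 'moment': array([-0.05500723,  0.04332898, -0.04316384]), 'grip_width': 0.08553709741056865} 0.0187
```

View pics/side0.png

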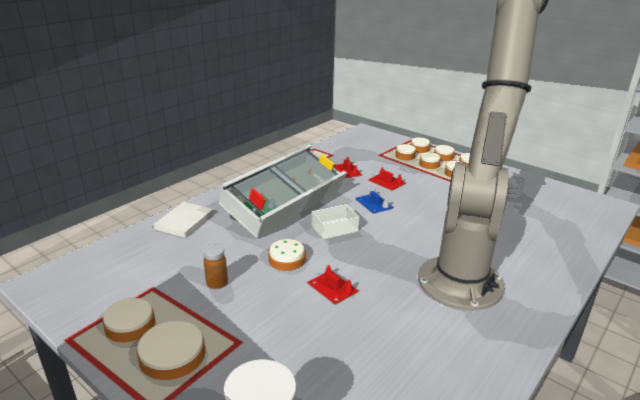

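View pics/top0.png

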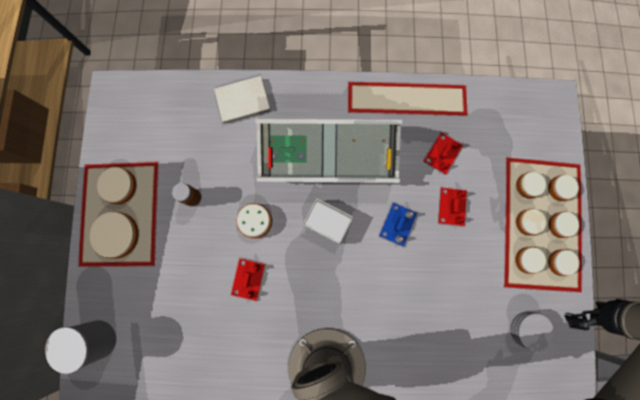

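```bash
python3 - <<'E'
from h import *
crop('top0',245,110,475,260,'c1')
crop('side0',210,140,410,260,'c2')
crop('top0',370,195,430,255,'c3',10)
crop('side0',350,185,400,220,'c4',14)
E
```

```text
(no output)
```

View pics/c1.png

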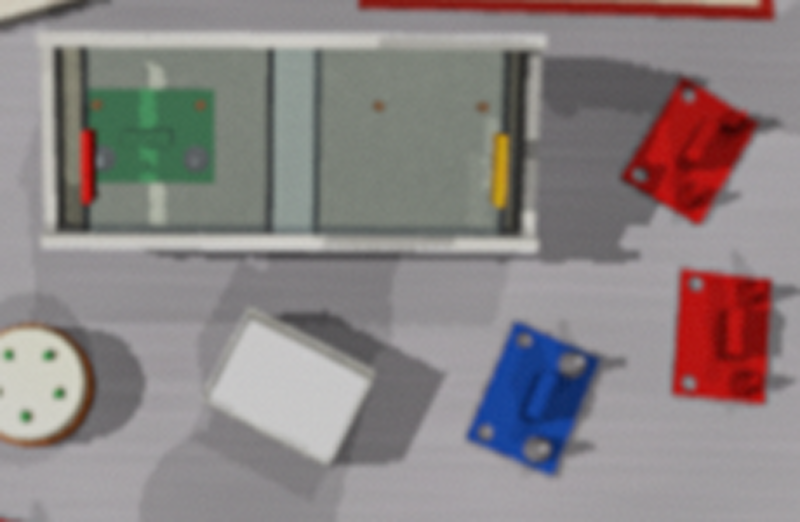

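View pics/c2.png

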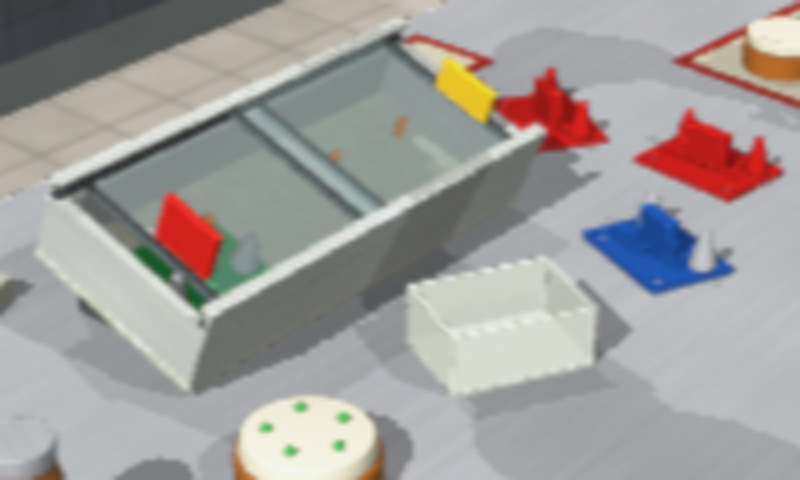

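View pics/c3.png

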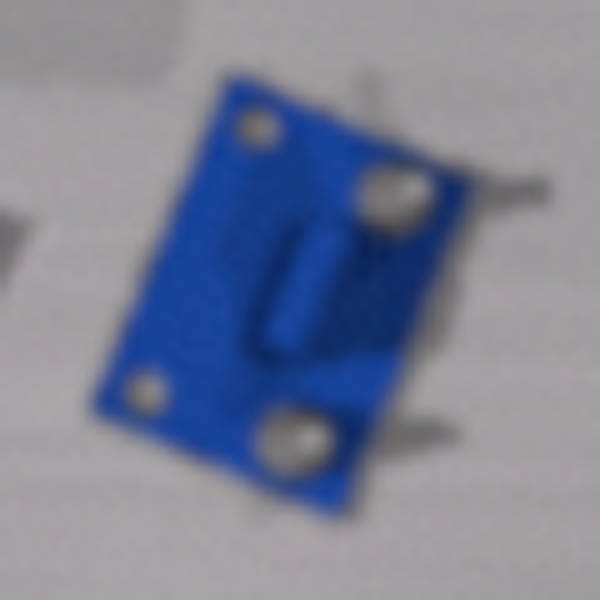

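View pics/c4.png

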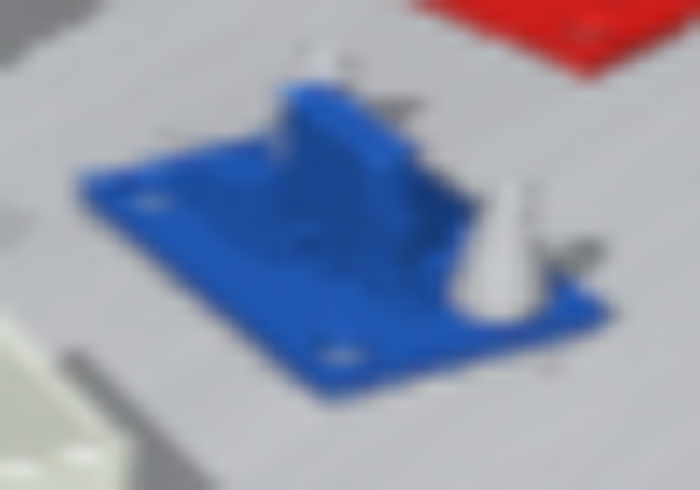

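```bash
python3 - <<'E'
from h import *
crop('top0',245,110,415,190,'d1')
crop('side0',215,145,355,240,'d2')
crop('side0',310,145,360,190,'d3',13)
E
```

```text
(no output)
```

View pics/d1.png

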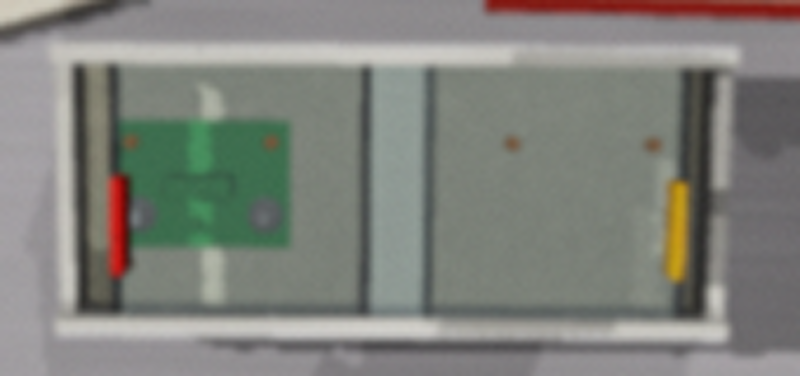

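View pics/d2.png

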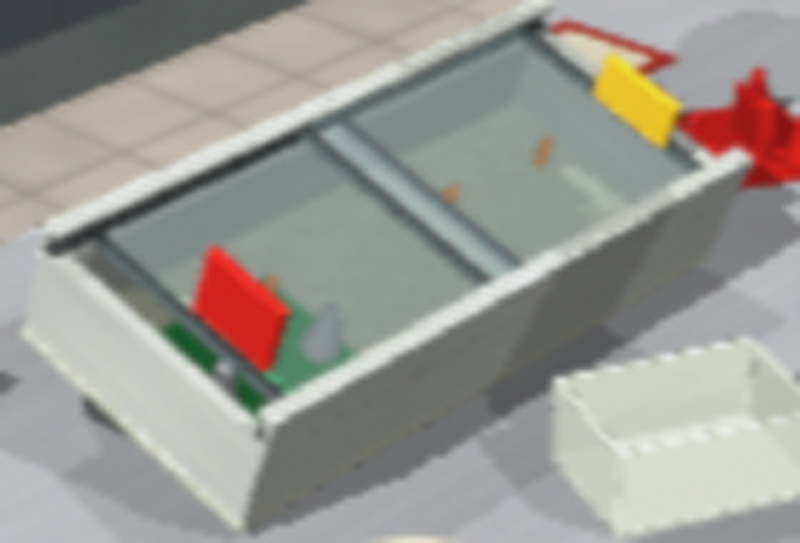

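View pics/d3.png

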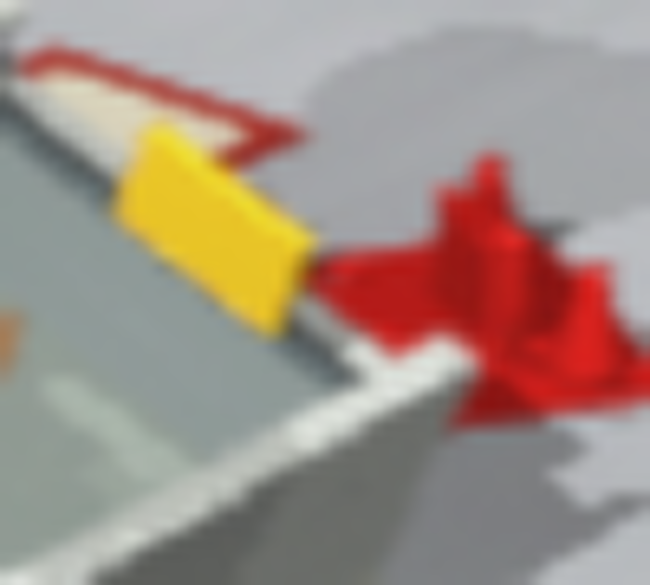

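```bash
cat > fit.py <<'E'
from h import *
from scipy.optimize import least_squares
a=np.radians(20)
Rs=np.array([[np.cos(a),0,-np.sin(a)],[0,1,0],[np.sin(a),0,np.cos(a)]])
def d2w(c,P):
    P=np.atleast_2d(P)/1000.
    Rz=R.from_euler('z',c[2]).as_matrix()
    return (P@Rs.T+[0,0,.046])@Rz.T+[c[0],c[1],0]
def w2d(c,W):
    Rz=R.from_euler('z',c[2]).as_matrix()
    return ((np.atleast_2d(W)-[c[0],c[1],0])@Rz-[0,0,.046])@Rs*1000
E
python3 - <<'E'
from fit import *
t,s=load('top0'),load('side0')
T=[((90,212,78),(256.05,119.35)),((90,-212,78),(402.25,119.8)),((-90,212,78),(256.7,181.8)),((-90,-212,78),(399.5,182.2))]
S=[((-90,212,78),(260.9,221)),((-90,-212,78),(346.3,173)),((90,212,78),(222.9,186))]
def res(c):
    return np.r_[(proj(t,d2w(c,[p for p,_ in T]))-[q for _,q in T]).ravel(),(proj(s,d2w(c,[p for p,_ in S]))-[q for _,q in S]).ravel()]
o=least_squares(res,[.6,0,0]);c=o.x;print(c,np.degrees(c[2]));print(o.fun.reshape(-1,2).round(2))
np.save('case.npy',c)
# overlays
for tag,f,box in(('top0',t,(245,110,415,190)),('side0',s,(215,145,355,240))):
    im=cv2.imread(f'pics/{tag}.png');k=800/(box[2]-box[0])
    im=cv2.resize(im[box[1]:box[3],box[0]:box[2]],None,fx=k,fy=k,interpolation=cv2.INTER_CUBIC)
    L=[[(90,212,78),(90,-212,78),(-90,-212,78),(-90,212,78),(90,212,78)]]+[[(28,y,0),(28,y,23)] for y in(-79,-171)]+[[(10,y,105),(-50,y,105)] for y in(190,-190)]
    for l in L:
        q=((proj(f,d2w(c,l))+.5-box[:2])*k).astype(int)
        cv2.polylines(im,[q.reshape(-1,1,2)],False,(255,0,255),1)
    cv2.imwrite(f'pics/ov_{tag}.png',im)
# holder corners
H=np.array([(370+w/10,195+h/10) for w,h in((235,75),(472,180),(345,515),(97,408))])
print([onz(t,p,.006).round(4) for p in H])
print('holes',onz(t,(370+25.8,195+12.5),.006),onz(t,(370+14.7,195+39.2),.006))
Hs=[(350+w/14,185+h/14) for w,h in((150,203),(343,356))]
print('side holes',[onz(s,p,.006).round(4) for p in Hs])
E
```

```text
[0.66449626 0.01188404 0.01697329] 0.9724978788118755
[[-0.84  0.73]
 [-0.89  1.05]
 [-0.1  -0.49]
 [-0.62  0.1 ]
 [ 1.34 -2.42]
 [-0.48 -1.1 ]
 [-0.37 -2.41]]
[array([ 0.5082, -0.2004,  0.006 ]), array([ 0.4765, -0.2754,  0.006 ]), array([ 0.3705, -0.2347,  0.006 ]), array([ 0.402, -0.157,  0.006])]
holes [ 0.49240901 -0.20763143  0.006     ] [ 0.40738417 -0.17265981  0.006     ]
side holes [array([ 0.4819, -0.1962,  0.006 ]), array([ 0.4008, -0.1643,  0.006 ])]
```

View pics/ov_top0.png

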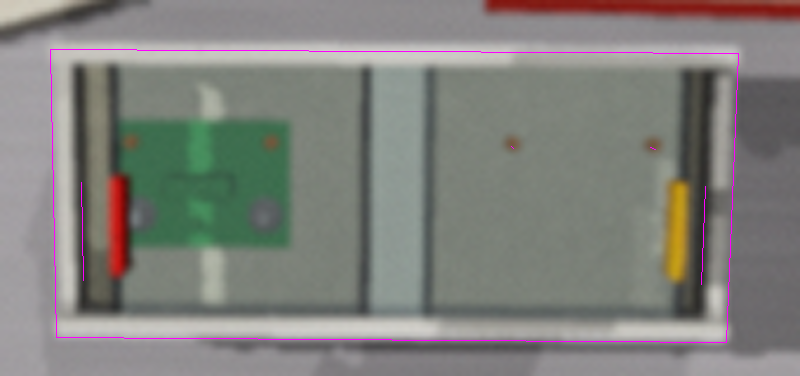

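View pics/ov_side0.png

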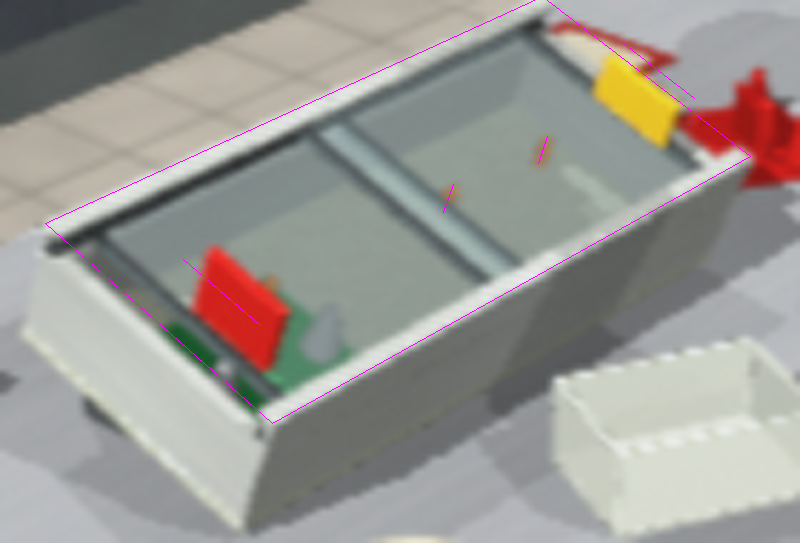

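```bash
python3 - <<'E'
from h import *
t,s=load('top0'),load('side0')
o=r.get_obs()
print(proj(s,[[0,0,0],[0,0,.02]]),proj(t,[[0,0,0],o['tcp_pos'],o['tcp_pos']+[0,0,.2]]))
crop('top0',540,270,640,360,'e1',8)
crop('side0',410,220,520,320,'e2',6)
# tub/tart consistency: triangulate
E
```

```text
[[459.7659085  281.88980209]
 [460.85198882 276.13503278]] [[326.26653563 367.10101978]
 [569.50543003 308.9215431 ]
 [622.92928333 318.72103511]]
```

View pics/e1.png

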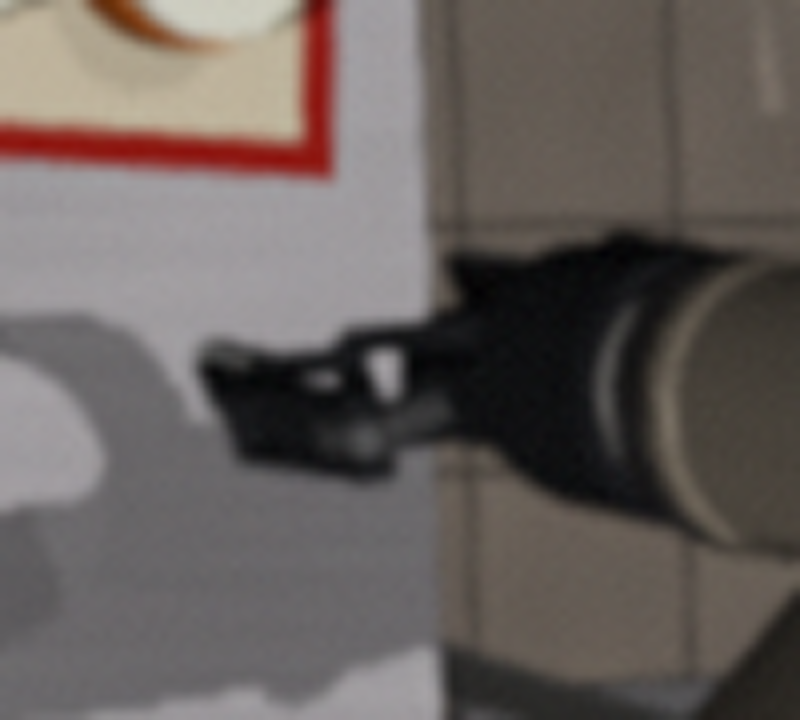

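View pics/e2.png

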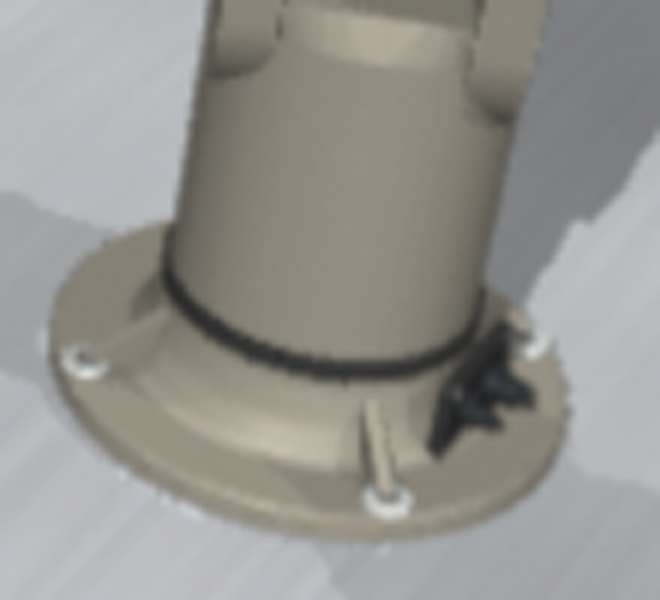

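```bash
cat > mv.py <<'E'
from fit import *
import sys
c=np.load('case.npy')
def yaw(o): 
    x=R.from_rotvec(o['orientation']).as_matrix()[:,0]; return np.degrees(np.arctan2(x[1],x[0]))
def plan(pt,y,o=None):
    o=o or r.get_obs(); M=R.from_rotvec(o['orientation']).as_matrix()
    d=M.T@(np.array(pt)-o['tcp_pos'])*1000
    t=-((y-yaw(o)+180)%360-180)
    print('shift',d.round(1),'turn',round(t,1),'| now',o['tcp_pos'].round(4),'yaw',round(yaw(o),1),'F',o['contact_force'].round(1),'t',o['clock'],'w',round(o['grip_width'],4)); return d,t
def cas(x,y,z): # case frame horizontal mm, z world mm
    return (R.from_euler('z',c[2]).as_matrix()@np.array([x,y,z])/1000)+[c[0],c[1],0]
E
python3 - <<'E'
from mv import *
p=cas(-45,-225,230);print(p,np.degrees(c[2]))
plan(p,91)
E
```

```text
[ 0.62332155 -0.21384731  0.23      ] 0.9724978788118755
shift [ 529.2 -281.8  -35.5] turn -73.4 | now [ 0.2043 -0.6427  0.1941] yaw 17.6 F [ 0.4 -0.3 -0.4] t 0.1 w 0.0855
```

Call:
send_rows --moves '[10,-5,-50,-5,60,-35,-60,-15,120,-64,-60,-25,175,-93,-60,-35,230,-122,-60,-45,285,-152,-55,-55,340,-181,-50,-65,395,-210,-45,-73]' --hand 1

```text
clock: 1.1
tcp_pos: [0.5157, -0.3245, 0.2399]
orientation: [-2.204, -2.239, 0.001]
contact_force: [0.7, -0.3, 0.8]
grip_width: 0.0002
```

```bash
python3 - <<'E'
from mv import *
plan(cas(-45,-225,180),91);print(r.get_obs()['joints'].round(2))
E
```

```text
shift [109.  109.4  59.9] turn -0.1 | now [ 0.5157 -0.3245  0.2399] yaw 90.9 F [ 0.7 -0.3  0.8] t 1.1 w 0.0002
[ 0.75  0.36 -0.38  1.65  0.14  1.16  0.35]
```

Call:
send_rows --moves '[40,40,10,0,80,80,30,0,109,109,50,0,109,109,60,0,109,109,60,0]'

```text
clock: 1.72
tcp_pos: [0.6213, -0.2166, 0.1789]
orientation: [-2.208, -2.232, 0.003]
contact_force: [-1.1, -0.1, 0.1]
grip_width: -0.0001
```

```bash
python3 - <<'E'
from mv import *
plan(cas(-45,-225,120),91);print(r.get_obs()['joints'].round(2))
o=r.get_obs()
for n in('side','top'):
    f=grab(n,n+'1'); print(n,proj(f,o['tcp_pos']))
crop('top1',340,110,460,200,'f1');crop('side1',270,90,390,180,'f2')
E
```

```text
shift [ 2.7  2.3 58.9] turn -0.4 | now [ 0.6213 -0.2166  0.1789] yaw 90.6 F [-1.1 -0.1  0.1] t 1.725 w -0.0001
[ 0.52  0.5  -0.4   1.59  0.21  1.1   0.08]
side [[334.9370309  142.47057836]]
top [[410.12198352 153.29589909]]
```

View pics/f1.png

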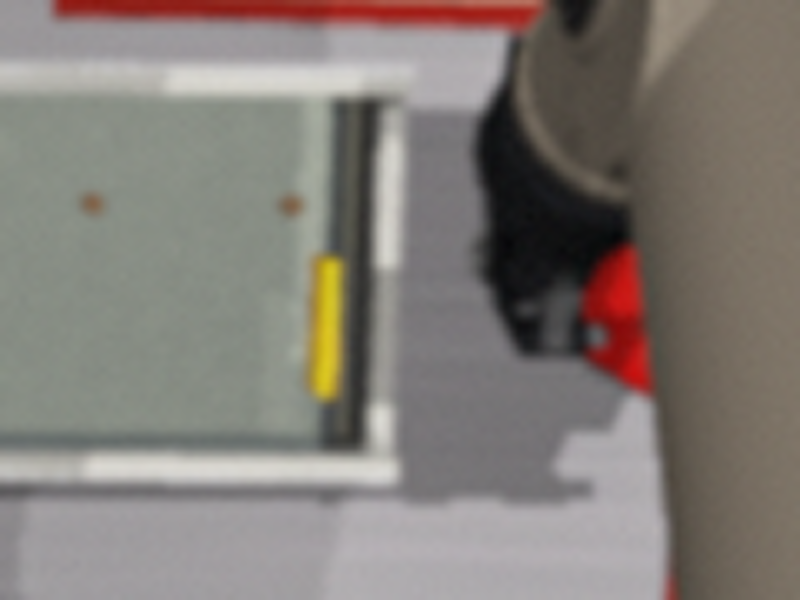

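View pics/f2.png

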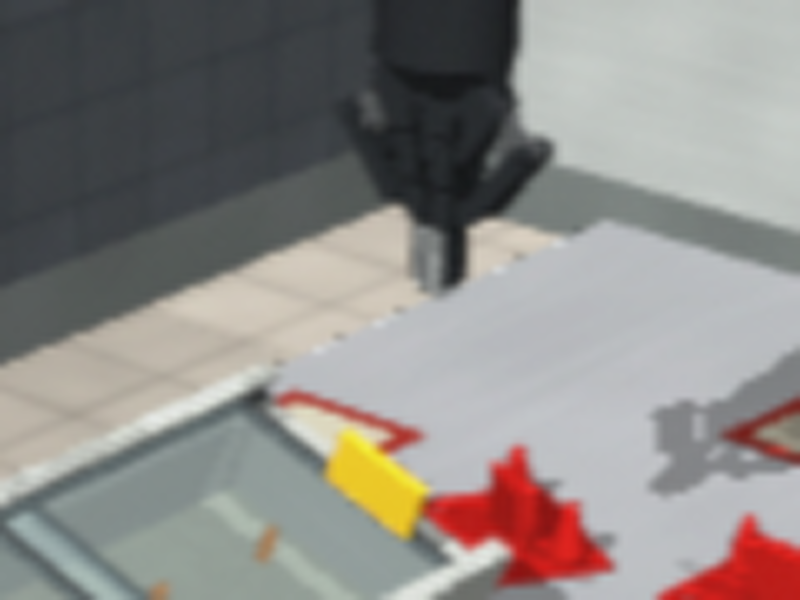

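```bash
python3 - <<'E'
from mv import *
o=r.get_obs();print(o['tcp_pos'],o['qvel'].round(3),o['clock'])
t,s=load('top1'),load('side1')
x=tri([s,t],[(335.6,133.3),(422,161)]);print(x,proj(s,x),proj(t,x))
for p in ((510,230),(520,340),(545,355),(580,350)):print(p)
for tag in('top1','side1'):
    f=load(tag);q=proj(f,o['tcp_pos'])[0].astype(int);im=cv2.imread(f'pics/{tag}.png')
    cv2.circle(im,tuple(int(v) for v in q),1,(255,0,255),-1);cv2.imwrite(f'pics/m_{tag}.png',im)
E
```

```text
[ 0.62183953 -0.21785429  0.18062289] [ 0.005 -0.01  -0.002 -0.007 -0.001 -0.001 -0.002] 1.825
[ 0.606881   -0.2304917   0.21155155] [[340.84076191 133.82136624]] [[417.96860719 155.34935668]]
(510, 230)
(520, 340)
(545, 355)
(580, 350)
```

View pics/m_top1.png

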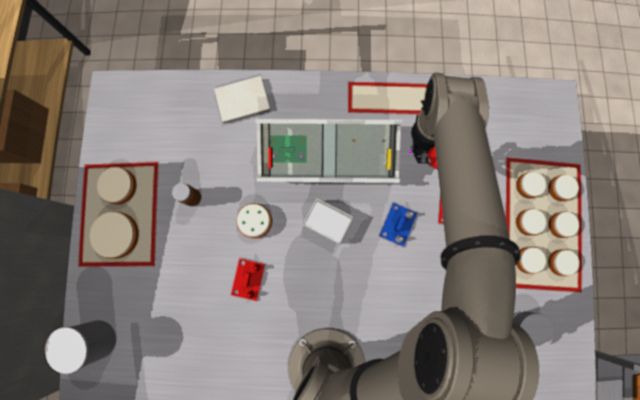

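View pics/m_side1.png

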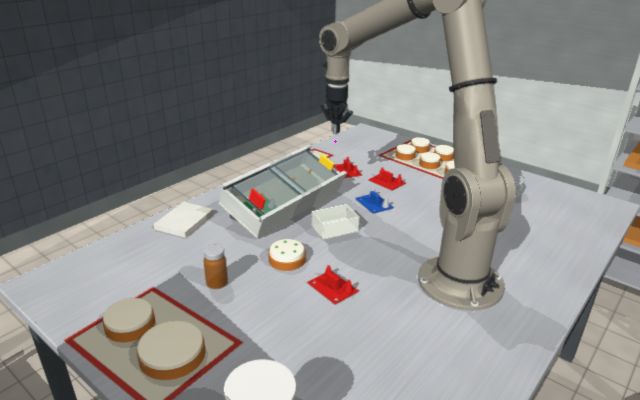

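```bash
python3 - <<'E'
from mv import *
crop('side1',310,90,370,160,'g1',8.5);crop('top1',395,110,445,175,'g2',9)
E
```

```text
(no output)
```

View pics/g1.png

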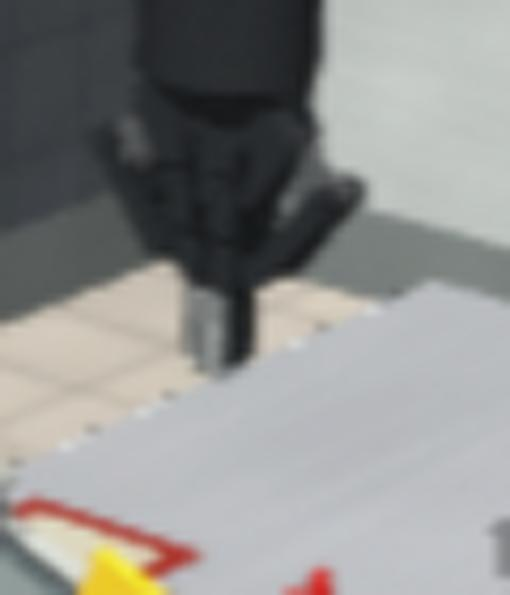

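View pics/g2.png

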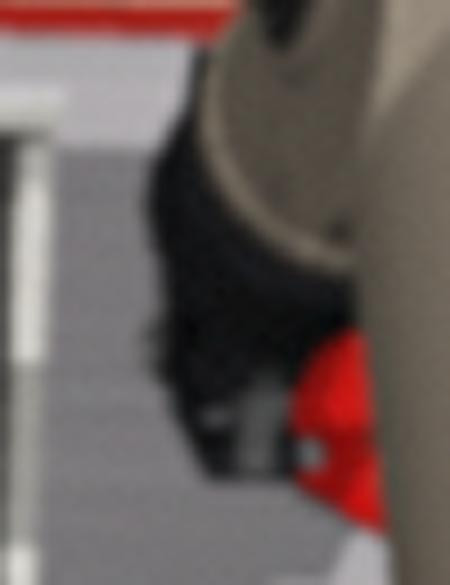

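```bash
python3 - <<'E'
from mv import *
s=load('side0');t=load('top0')
print(np.abs(load('side1')['world_to_cam']-s['world_to_cam']).max())
th=np.linspace(0,2*np.pi,60)
for Rr in(.11,.12):
  for f in(s,t):
    q=proj(f,np.c_[Rr*np.cos(th),Rr*np.sin(th),0*th+.005]);print(Rr,q.min(0),q.max(0))
# table grid / edges: project overlay of table guess
for tag in('side0','top0'):
    f=load(tag);im=cv2.imread(f'pics/{tag}.png')
    for Rr in(.118,):
        q=proj(f,np.c_[Rr*np.cos(th),Rr*np.sin(th),0*th]).astype(int);cv2.polylines(im,[q.reshape(-1,1,2)],True,(255,0,255),1)
    cv2.imwrite(f'pics/b_{tag}.png',im)
crop('b_side0',400,210,530,320,'b1');
# consistency of ground-level points between cams
A=[('cake tray corner L front',(79,265),None)]
E
```

```text
0.0
0.11 [420.15587534 257.56923101] [500.95112996 306.56095367]
0.11 [289.86013175 330.52059076] [362.71622106 404.74490561]
0.12 [416.56398647 255.62850851] [504.74548726 309.11788078]
0.12 [286.5580532  327.17093072] [366.02645208 408.12646231]
```

View pics/b1.png

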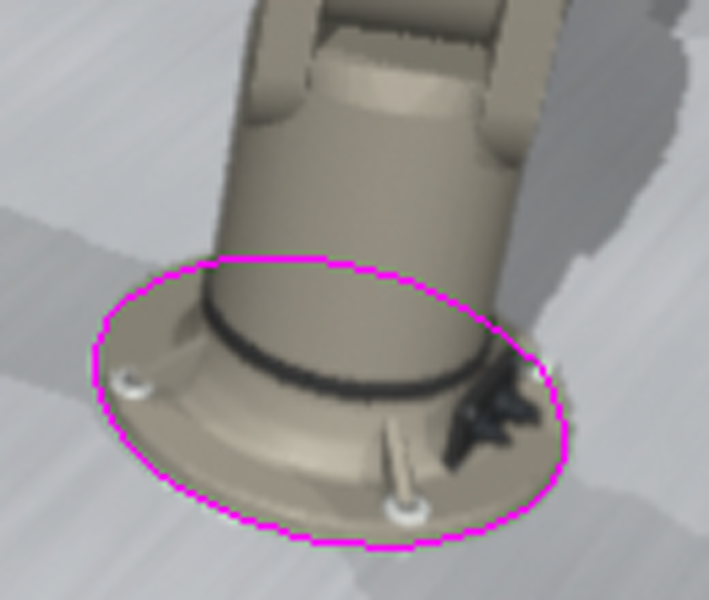

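```bash
python3 - <<'E'
from mv import *
crop('top0',70,150,170,275,'k1',4.8);crop('side0',60,280,250,400,'k2',4.2)
crop('top0',490,145,600,300,'k3',3.8);crop('side0',370,130,480,190,'k4',7)
E
```

```text
(no output)
```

View pics/k1.png

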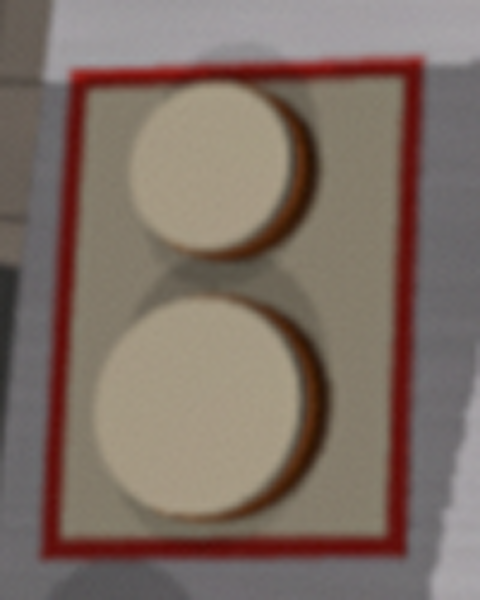

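View pics/k2.png

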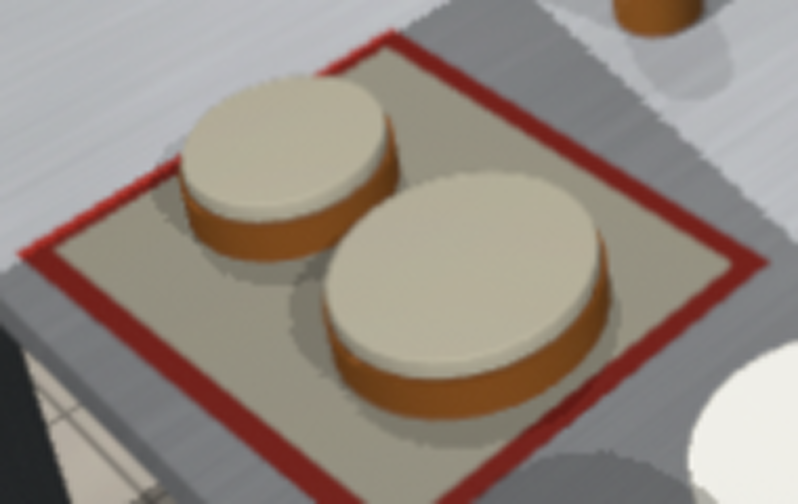

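View pics/k3.png

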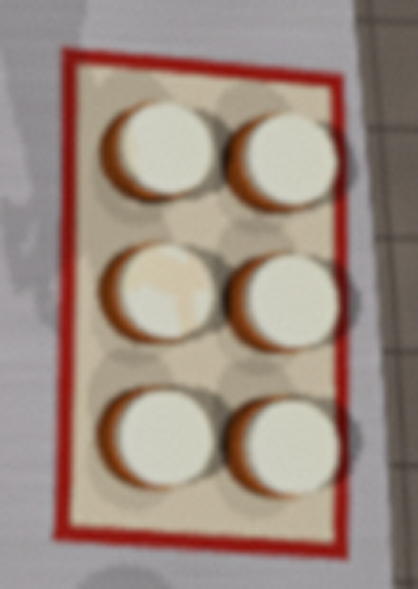

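View pics/k4.png

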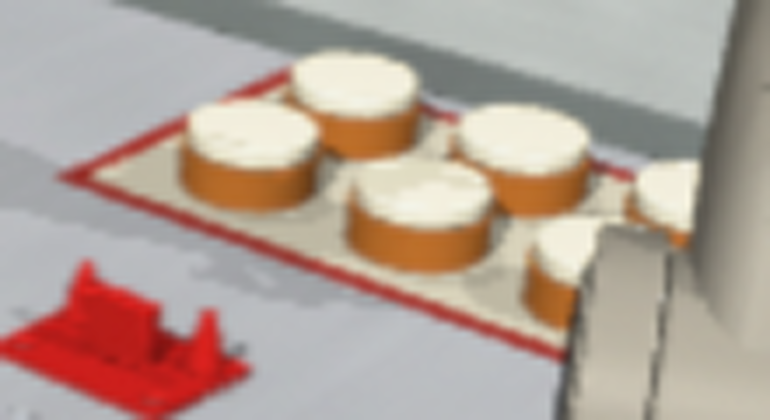

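```bash
python3 - <<'E'
from mv import *
s=load('side0');t=load('top0')
for a,b in(((158.3,162.1),(153.6,287.6)),((154.4,265.6),(242.9,342.4)),((85,165.6),(64.8,340.7)),((506.3,157.6),(378.6,155.3))):
    A=onz(t,a,0);B=onz(s,b,0);print(A.round(4),B.round(4),proj(s,A)-b)
# holes
for a,b in (((395.8,207.5),(360.7,199.5)),((384.7,234.2),(374.5,210.4))):
    A=onz(t,a,.006);print(A.round(4),proj(s,A)-b)
E
```

```text
[0.6248 0.5691 0.    ] [0.6191 0.5706 0.    ] [[-0.74886637 -1.13240807]]
[0.2878 0.5524 0.    ] [0.2855 0.553  0.    ] [[-0.46455114 -0.60372926]]
[0.6091 0.8267 0.    ] [0.6076 0.8269 0.    ] [[-0.23586658 -0.3618976 ]]
[ 0.6673 -0.5762  0.    ] [ 0.6592 -0.5733  0.    ] [[-1.17983586 -0.72320474]]
[ 0.4924 -0.2076  0.006 ] [[-0.51734831 -2.09172669]]
[ 0.4074 -0.1727  0.006 ] [[-0.19726299 -1.51955651]]
```

```bash
python3 - <<'E'
from mv import *
s=load('side1');t=load('top1')
p=np.array([.6213,-.2166,.1789])
for z in(0,.02,.04,.0727,.1,.15,.2):
    print(z,proj(s,p+[0,0,z])[0].round(1),proj(t,p+[0,0,z])[0].round(1))
E
```

```text
0 [334.9 142.5] [410.1 153.3]
0.02 [335.1 137.2] [411.7 151.3]
0.04 [335.3 131.9] [413.4 149.3]
0.0727 [335.6 123.2] [416.2 145.8]
0.1 [335.8 115.7] [418.7 142.7]
0.15 [336.3 101.8] [423.7 136.5]
0.2 [336.7  87.5] [429.2 129.7]
```

Call:
send_rows --moves '[2,2,30,0,2,2,55,0,2,2,60,0,2,2,60,0]'

```text
clock: 2.33
tcp_pos: [0.6247, -0.2149, 0.1213]
orientation: [2.21, 2.231, 0.0]
contact_force: [0.1, -0.7, -0.1]
grip_width: 0.0003
```

```bash
python3 - <<'E'
from mv import *
o=r.get_obs();print(o['qvel'].round(3))
plan(cas(-45,-225,120),91)
for n in('side','top'):
    f=grab(n,n+'2'); print(n,proj(f,o['tcp_pos']),proj(f,o['tcp_pos']+[0,0,.1]))
crop('side2',300,90,370,190,'g1',6);crop('top2',375,100,445,190,'g2',6.5)
E
```

```text
[-0.003 -0.012 -0.006 -0.015 -0.002 -0.001 -0.002]
shift [ 1.  -1.4  1.3] turn -0.4 | now [ 0.6247 -0.2149  0.1213] yaw 90.6 F [ 0.1 -0.7 -0.1] t 2.325 w 0.0003
side [[333.40793748 157.16061151]] [[334.23989452 131.20280569]]
top [[405.22295239 157.44473308]] [[412.90676315 147.78108251]]
```

View pics/g1.png

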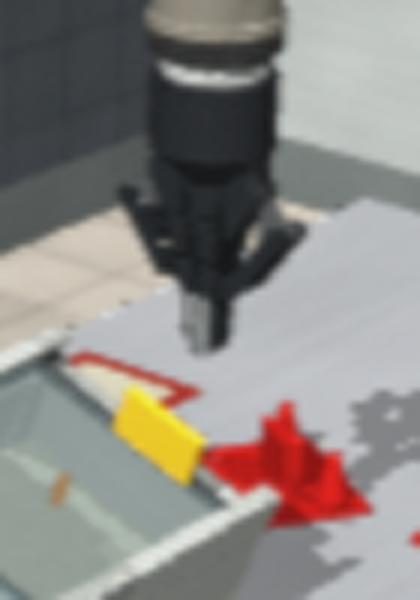

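View pics/g2.png

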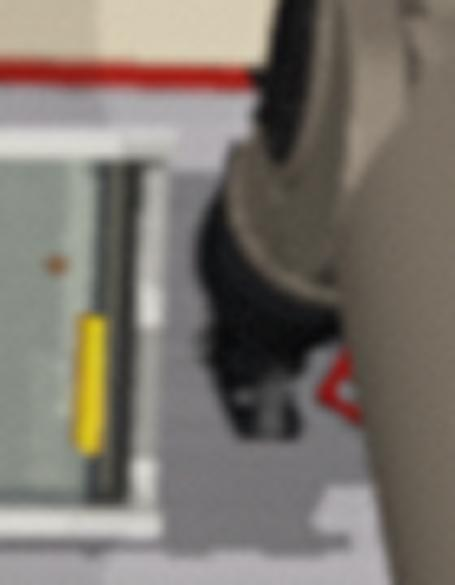

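Call:
send_rows --moves '[8,-1,0,0,16,-1,0,0,24,-1,0,0,32,-1,0,0,40,-1,0,0,48,-1,0,0,54,-1,0,0,60,-1,0,0]'

```text
clock: 3.42
tcp_pos: [0.6229, -0.1535, 0.1203]
orientation: [2.209, 2.234, -0.0]
contact_force: [-0.6, 0.9, -1.1]
grip_width: -0.0001
```

```bash
python3 - <<'E'
from mv import *
o=r.get_obs();print(o['qvel'].round(3))
plan(cas(-45,-225,120),91)
for n in('side','top'):
    f=grab(n,n+'3'); print(n,proj(f,o['tcp_pos']),proj(f,o['tcp_pos']+[0,0,.1]))
crop('side3',270,90,370,190,'g1',6);crop('top3',345,100,445,190,'g2',6.5)
E
```

```text
[-0.061 -0.016 -0.01   0.03   0.001 -0.011 -0.077]
shift [-60.3  -0.3   0.3] turn -0.4 | now [ 0.6229 -0.1535  0.1203] yaw 90.6 F [-0.6  0.9 -1.1] t 3.425 w -0.0001
side [[323.02942949 162.84825853]] [[323.60052996 136.42643565]]
top [[384.24677692 157.56967384]] [[389.98083547 147.90454011]]
```

View pics/g1.png

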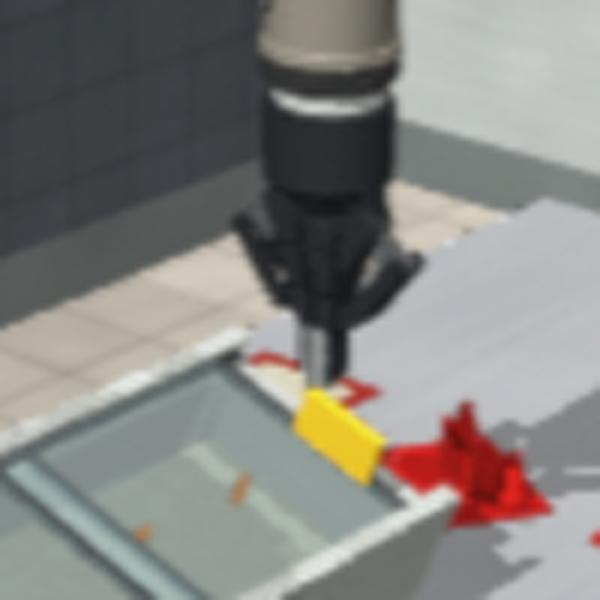

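View pics/g2.png

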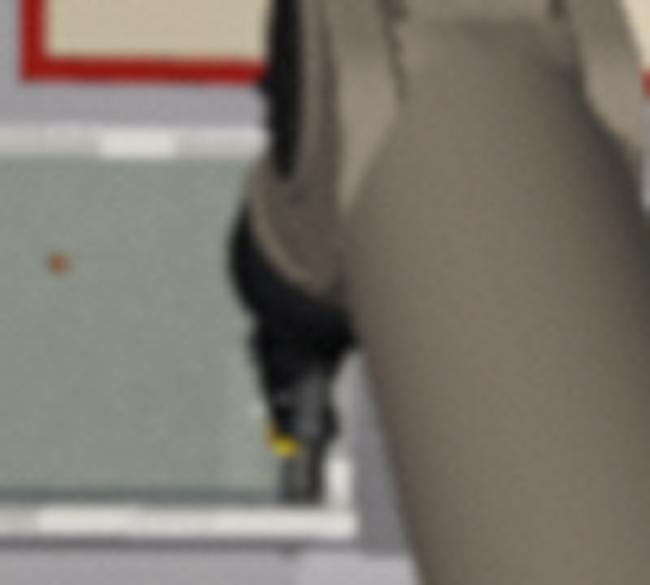

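Call:
send_rows --moves '[5,0,0,0,10,0,0,0,15,0,0,0,20,0,0,0]'

```text
clock: 4.03
tcp_pos: [0.6227, -0.1334, 0.1203]
orientation: [-2.209, -2.234, -0.0]
contact_force: [-0.6, 0.2, -0.4]
grip_width: 0.0001
```

```bash
python3 - <<'E'
from mv import *
plan(cas(-45,-225,120),91)
for n in('side','top'):
    f=grab(n,n+'4')
crop('side4',270,90,370,190,'g1',6);crop('top4',345,100,445,190,'g2',6.5)
E
```

```text
shift [-80.4  -0.3   0.3] turn -0.4 | now [ 0.6227 -0.1334  0.1203] yaw 90.6 F [-0.6  0.2 -0.4] t 4.025 w 0.0001
```

View pics/g1.png

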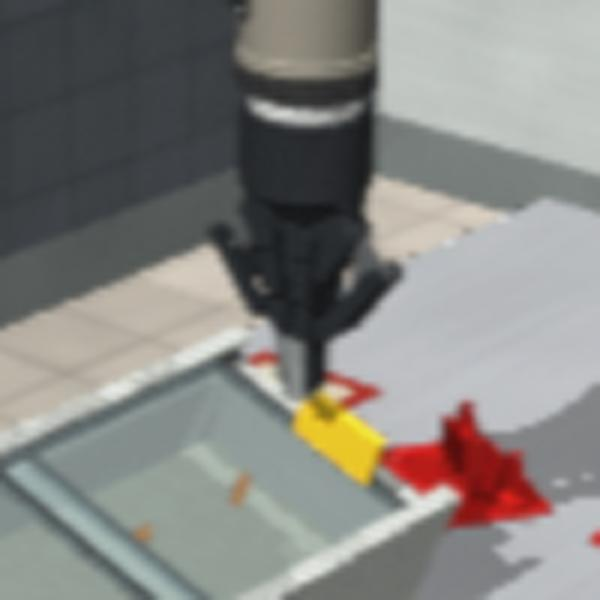

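View pics/g2.png

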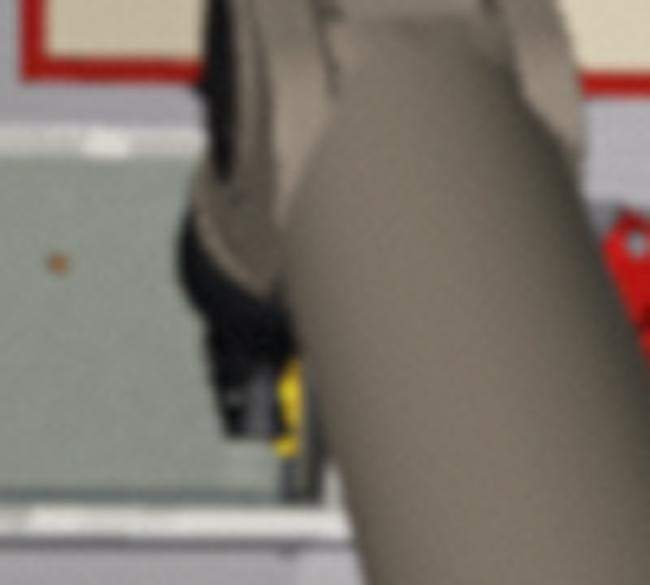

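Call:
send_rows --moves '[2,0,6,0,4,0,12,0,4,0,18,0,4,0,24,0,4,0,28,0]'

```text
clock: 4.75
tcp_pos: [0.6224, -0.13, 0.0917]
orientation: [-2.209, -2.233, 0.001]
contact_force: [-0.9, -0.6, 1.0]
grip_width: 0.0003
```

Call:
send_rows --moves '[0,0,2,0,0,0,4,0,0,0,6,0,0,0,8,0]'

```text
clock: 5.25
tcp_pos: [0.6227, -0.1298, 0.0843]
orientation: [2.209, 2.234, 0.0]
contact_force: [0.3, -0.2, -1.7]
grip_width: -0.0
```

Call:
send_rows --moves '[0,0,2,0,0,0,4,0,0,0,6,0,0,0,8,0]'

```text
clock: 5.75
tcp_pos: [0.6227, -0.1299, 0.0762]
orientation: [2.209, 2.234, 0.0]
contact_force: [-0.3, -0.3, -0.1]
grip_width: 0.0001
```

```bash
python3 - <<'E'
from mv import *
o=r.get_obs()
for n in('side','top'):
    f=grab(n,n+'5');print(proj(f,o['tcp_pos']),proj(f,o['tcp_pos']+[0,0,.03]))
crop('side5',270,90,370,190,'g1',6);crop('top5',345,100,445,190,'g2',6.5)
E
```

```text
[[318.60595647 176.27927869]] [[318.73843802 168.6276855 ]]
[[374.21728253 161.21246913]] [[375.51839862 158.68420782]]
```

View pics/g1.png

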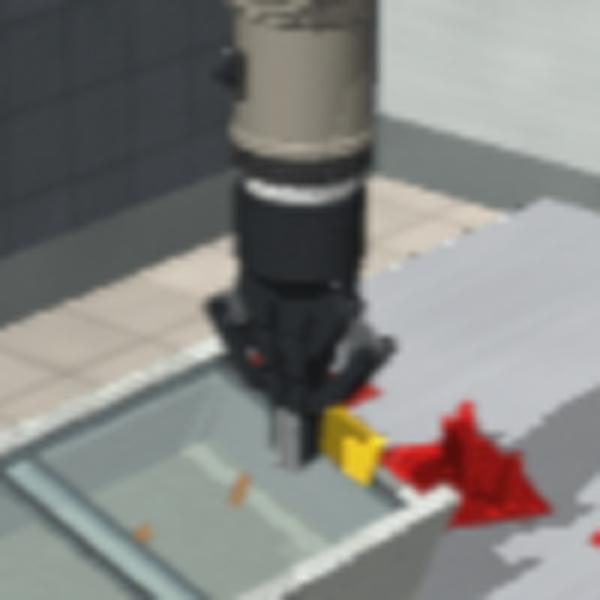

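View pics/g2.png

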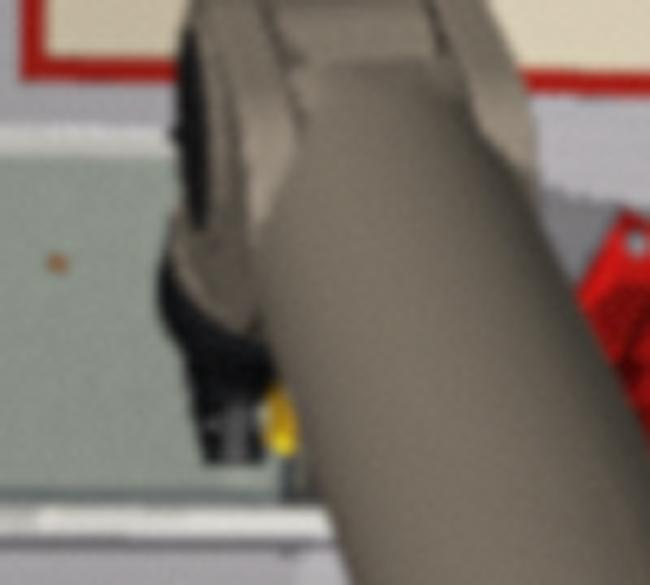

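Call:
send_rows --moves '[0,0,2,0,0,0,4,0]'

```text
clock: 6.1
tcp_pos: [0.6227, -0.1299, 0.0722]
orientation: [2.209, 2.234, 0.0]
contact_force: [-0.4, 0.6, 0.0]
grip_width: -0.0001
```

Call:
send_rows --moves '[0,0,2,0,0,0,3,0]'

```text
clock: 6.35
tcp_pos: [0.6231, -0.1299, 0.071]
orientation: [2.209, 2.233, 0.0]
contact_force: [-5.2, 0.0, 16.5]
grip_width: -0.0003
```

Call:
send_rows --moves '[0,0,-30,0,0,0,-56,0,-30,0,-56,0,-60,0,-56,0,-74,0,-56,0,-74,0,-40,0,-74,0,-18,0,-74,0,-16,0]'

```text
clock: 7.35
tcp_pos: [0.6218, -0.2013, 0.0826]
orientation: [-2.203, -2.233, 0.002]
contact_force: [-0.5, 0.5, -0.1]
grip_width: -0.0004
```

```bash
python3 - <<'E'
from mv import *
o=r.get_obs();plan(cas(-45,-55,86),91.0)
f=grab('side','side6')
crop('side6',270,90,370,190,'g1',6)
E
```

```text
shift [157.5   0.7  -3.1] turn -0.2 | now [ 0.6218 -0.2013  0.0826] yaw 90.8 F [-0.5  0.5 -0.1] t 7.35 w -0.0004
```

View pics/g1.png

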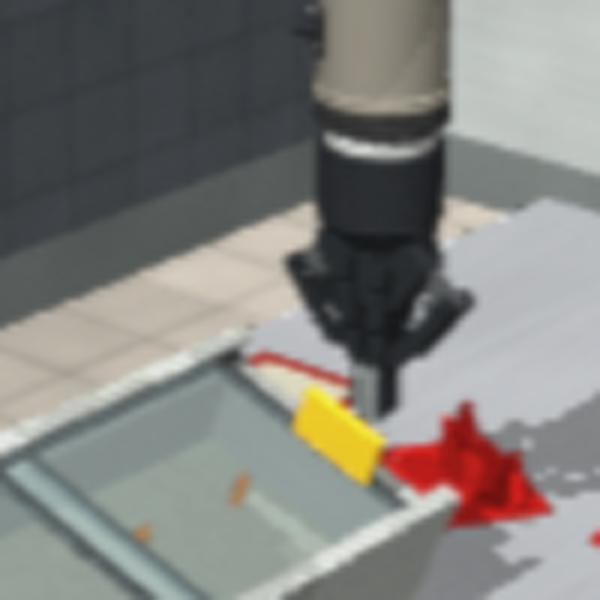

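Call:
send_rows --moves '[8,0,-3,0,20,0,-3,0,35,0,-3,0,52,0,-3,0,70,0,-3,0,88,0,-3,0,104,0,-3,0,118,0,-3,0]'

```text
clock: 8.4
tcp_pos: [0.622, -0.0845, 0.0882]
orientation: [-2.208, -2.234, 0.0]
contact_force: [0.6, -2.8, 1.6]
grip_width: -0.0002
```

Call:
send_rows --moves '[8,0,0,0,16,0,0,0,22,0,0,0,28,0,0,0]'

```text
clock: 8.9
tcp_pos: [0.6216, -0.0579, 0.0882]
orientation: [-2.21, -2.233, 0.001]
contact_force: [-0.3, -2.6, 2.1]
grip_width: 0.0003
```

```bash
python3 - <<'E'
from mv import *
o=r.get_obs();plan(cas(-45,-55,86),91.0)
f=grab('side','side7');grab('top','top7')
crop('side7',215,100,365,240,'g1',4.2);crop('top7',245,100,415,200,'g2',4.6)
E
```

```text
shift [14.  -1.1  2.2] turn -0.4 | now [ 0.6216 -0.0579  0.0882] yaw 90.6 F [-0.3 -2.6  2.1] t 8.9 w 0.0003
```

View pics/g1.png

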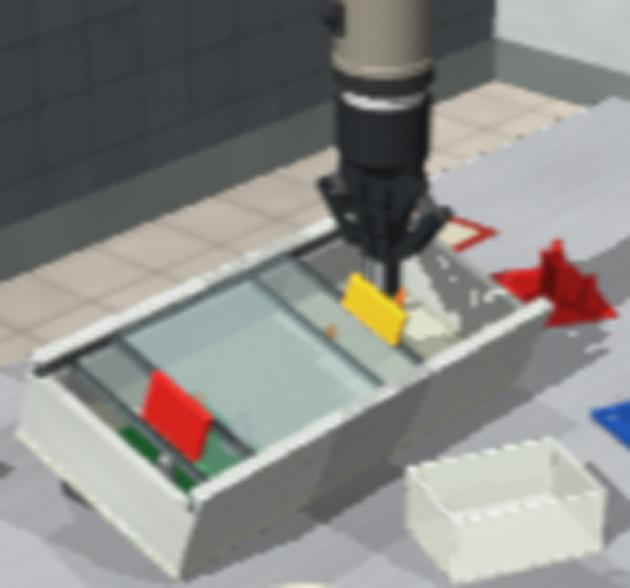

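View pics/g2.png

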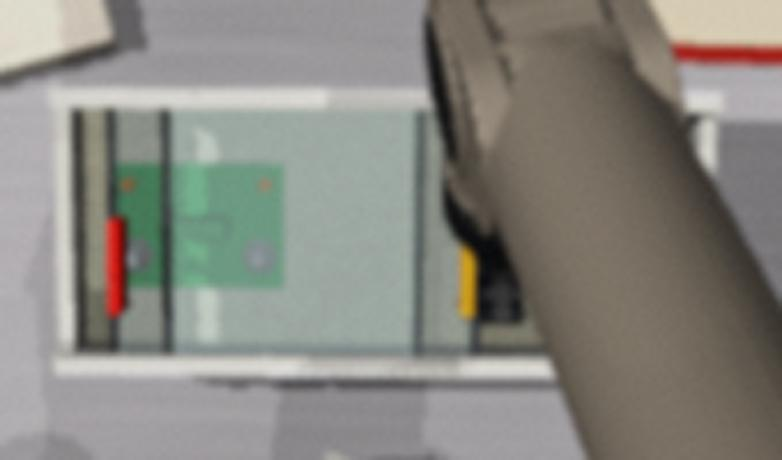

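Call:
send_rows --moves '[4,0,0,0,7,0,0,0,10,0,0,0,12,0,0,0]'

```text
clock: 9.5
tcp_pos: [0.6215, -0.0457, 0.0881]
orientation: [-2.209, -2.234, 0.001]
contact_force: [-0.9, -2.4, -0.7]
grip_width: 0.0
```

Call:
send_rows --moves '[2,0,0,0,4,0,0,0,6,0,0,0]'

```text
clock: 9.88
tcp_pos: [0.6214, -0.0439, 0.0881]
orientation: [2.21, 2.229, -0.006]
contact_force: [-0.2, -11.2, 0.2]
grip_width: 0.0003
```

Call:
send_rows --moves '[-8,0,0,0,-10,0,-25,0,0,0,-48,0,50,0,-48,0,105,0,-48,0,155,0,-48,0,185,0,-48,0,190,0,-45,0]'

```text
clock: 10.88
tcp_pos: [0.6191, 0.1547, 0.1338]
orientation: [-2.202, -2.238, -0.004]
contact_force: [0.7, -1.6, 0.5]
grip_width: -0.0
```

```bash
python3 - <<'E'
from mv import *
o=r.get_obs();plan(cas(-45,140,86),91.0)
f=grab('side','side8');grab('top','top8')
crop('side8',215,100,365,240,'g1',4.2);crop('top8',245,100,415,200,'g2',4.6)
E
```

```text
shift [-3.7 -2.  47.8] turn -0.1 | now [0.6191 0.1547 0.1338] yaw 90.9 F [ 0.7 -1.6  0.5] t 10.875 w -0.0
```

View pics/g1.png

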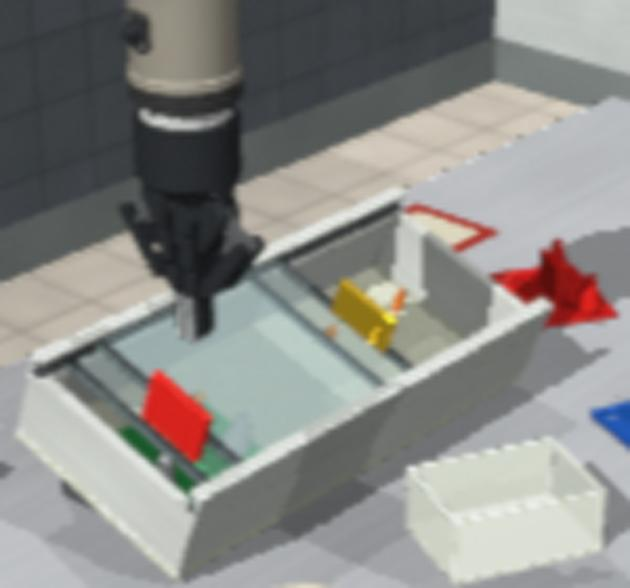

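View pics/g2.png

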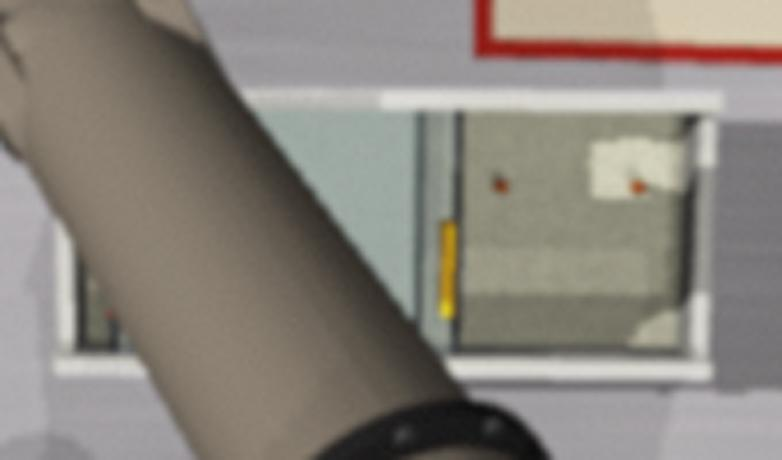

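Call:
send_rows --moves '[-4,-2,20,0,-4,-2,40,0,-4,-2,46,0,2,-2,46,0,10,-2,46,0,16,-2,46,0,22,-2,46,0,27,-2,46,0]'

```text
clock: 11.98
tcp_pos: [0.6176, 0.1772, 0.0876]
orientation: [2.209, 2.233, 0.0]
contact_force: [0.5, -2.1, 1.8]
grip_width: -0.0003
```

```bash
python3 - <<'E'
from mv import *
o=r.get_obs();plan(cas(-45,175,86),91.0)
E
```

```text
shift [ 8.9 -0.9  1.6] turn -0.4 | now [0.6176 0.1772 0.0876] yaw 90.6 F [ 0.5 -2.1  1.8] t 11.975 w -0.0003
```

Door friction is felt (-2 N). Push on to the stop.

Call:
send_rows --moves '[3,0,0,0,6,0,0,0,8,0,0,0,10,0,0,0,12,0,0,0]'

```text
clock: 12.6
tcp_pos: [0.6172, 0.1861, 0.0873]
orientation: [2.209, 2.23, -0.005]
contact_force: [-2.4, -11.6, 6.7]
grip_width: -0.0
```

```bash
python3 - <<'E'
from mv import *
s=load('side0');t=load('top0')
T=[((42,-58,6),(235,75)),((-42,-58,6),(472,180)),((-42,58,6),(345,515)),((42,58,6),(97,408)),((28,-46,6),(258,125)),((28,46,6),(147,392))]
S=[((42,-58,6),(80,180)),((42,58,6),(332,393)),((-42,58,6),(614,308)),((28,-46,6),(150,203)),((28,46,6),(343,356))]
tp=np.array([(370+w/10-.5,195+h/10-.5) for _,(w,h) in T]);sp=np.array([(350+w/14-.5,185+h/14-.5) for _,(w,h) in S])
def W(h,P): return (R.from_euler('z',h[2]).as_matrix()@(np.array(P,float)/1000).T).T+[h[0],h[1],0]
def res(h,a=1,b=1): return np.r_[a*(proj(t,W(h,[p for p,_ in T]))-tp).ravel(),b*(proj(s,W(h,[p for p,_ in S]))-sp).ravel()]
for a,b in((1,1),(1,0),(0,1)):
    o=least_squares(lambda h:res(h,a,b),[.44,-.217,1.18]);print(o.x,np.degrees(o.x[2]),np.sqrt((o.fun**2).mean()));
    if a*b: h=o.x;print(o.fun.reshape(-1,2).round(2))
np.save('hold.npy',h)
Tc=[((90,212,78),(256.05,119.35)),((90,-212,78),(402.25,119.8)),((-90,212,78),(256.7,181.8)),((-90,-212,78),(399.5,182.2))]
Sc=[((-90,212,78),(260.9,221)),((-90,-212,78),(346.3,173)),((90,212,78),(222.9,186))]
# refit case w/ -0.5 and pins from top8/side? 
def rc(c,a,b): return np.r_[a*(proj(t,d2w(c,[p for p,_ in Tc]))-np.array([q for _,q in Tc])+.5).ravel(),b*(proj(s,d2w(c,[p for p,_ in Sc]))-np.array([q for _,q in Sc])+.5).ravel()]
for a,b in((1,1),(1,0),(0,1)):
    o=least_squares(lambda c:rc(c,a,b),[.66,0,0]);print(o.x,o.fun.reshape(-1,2).round(1).tolist())
crop('top8',340,110,405,165,'p1',12);crop('side8',275,145,335,195,'p2',13)
E
```

```text
[ 0.43958084 -0.21474533  1.19025852] 68.19678960685133 0.5830957089722868
[[-0.47  0.21]
 [ 0.45  0.09]
 [-0.29  0.6 ]
 [-0.4   0.7 ]
 [-0.07  0.4 ]
 [ 0.18  0.53]
 [-0.49 -0.38]
 [-0.51 -1.08]
 [-0.51 -0.49]
 [-0.39 -1.44]
 [ 0.17 -0.93]]
[ 0.4408992  -0.2150583   1.18736331] 68.03090643131209 0.20102294868881987
[ 0.43508297 -0.21047854  1.18698753] 68.00937607327508 0.22264329360060217
[0.66614298 0.01293015 0.01708901] [[-0.7, 0.7], [-0.8, 1.0], [0.1, -0.5], [-0.5, 0.0], [1.2, -2.0], [-0.5, -0.6], [-0.5, -2.0]]
[0.66706067 0.01162163 0.01847585] [[-0.2, 0.5], [-0.3, 0.6], [0.6, -0.7], [0.0, -0.4], [0.0, -0.0], [-0.0, -0.0], [-0.0, -0.0]]
[0.65873482 0.02037417 0.01258652] [[-0.0, 0.0], [-0.0, 0.0], [-0.0, 0.0], [-0.0, 0.0], [0.8, -0.2], [-0.0, 0.8], [-0.9, -0.5]]
```

View pics/p1.png

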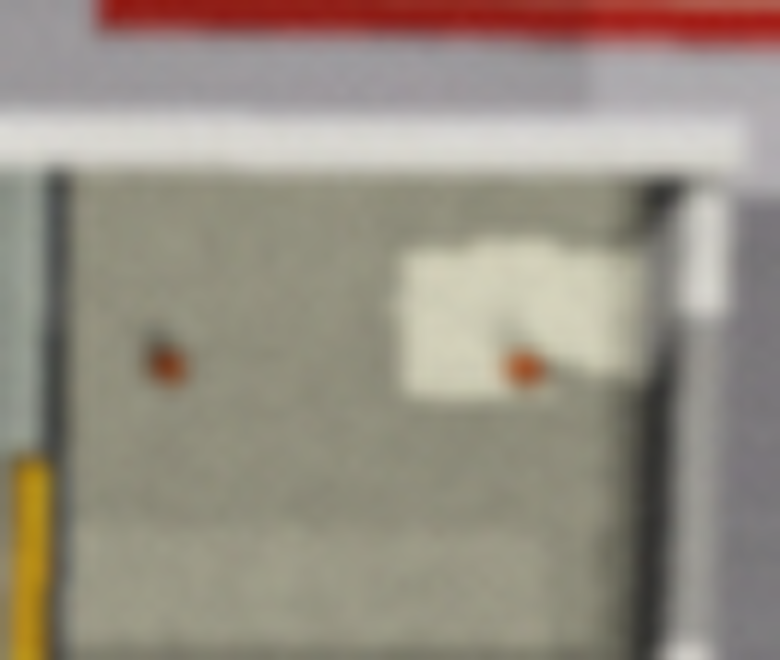

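View pics/p2.png

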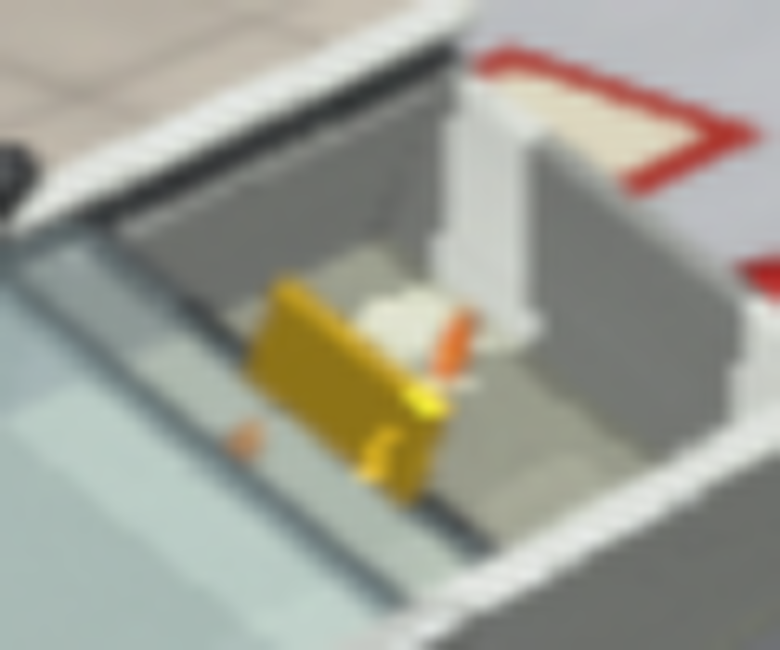

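```bash
python3 - <<'E'
from mv import *
t=load('top8')
for cc in ([.66449626,.01188,.01697],[.66706,.01162,.01848]):
    print(proj(t,d2w(cc,[(28,-79,22),(28,-171,22)])),proj(t,d2w(cc,[(28,-79,0),(28,-171,0)])), d2w(cc,[(28,-79,23),(28,-171,23)]))
z=d2w([.665,.012,.017],[(28,-79,22)])[0,2]
print(z,onz(t,(353.7,140.3),z),onz(t,(383.1,140.3),z))
s=load('side8');print('side pin R tip',proj(s,d2w([.665,.0119,.017],[(28,-171,23),(28,-171,0),(28,-79,23)])), (275+460/13-.5,145+312/13-.5),(275+447/13-.5,145+375/13-.5))
h=np.load('hold.npy');print(h)
plan([.4409,-.215,.2],158)
E
```

```text
[[353.64243381 141.03282877]
 [383.68488467 141.29024072]] [[353.11899181 140.69846331]
 [382.62998054 140.94988907]] [[ 0.6842791  -0.06679563  0.07718949]
 [ 0.68584026 -0.15878238  0.07718949]]
[[353.72634687 140.19183396]
 [383.75552415 140.40617381]] [[353.19796414 139.87252967]
 [382.69615621 140.08161647]] [[ 0.68696162 -0.06702567  0.07718949]
 [ 0.68866168 -0.15900996  0.07718949]]
0.0762498016704087 [ 0.68695725 -0.06694223  0.0762498 ] [ 0.6892877 -0.1569933  0.0762498]
side pin R tip [[310.2907775  168.28566586]
 [308.60047598 173.00141834]
 [293.66830831 176.75831696]] (309.88461538461536, 168.5) (308.88461538461536, 173.34615384615384)
[ 0.43958084 -0.21474533  1.19025852]
shift [-399.9 -180.2 -110.9] turn -67.5 | now [0.6172 0.1861 0.0873] yaw 90.5 F [ -2.4 -11.6   6.7] t 12.6 w -0.0
```

Call:
send_rows --moves '[-8,0,0,0,-12,0,-40,0,-30,0,-90,0,-80,-20,-95,-8,-135,-50,-95,-18,-190,-80,-95,-28,-245,-110,-95,-38,-300,-140,-95,-48]' --hand 0

```text
clock: 13.6
tcp_pos: [0.4848, -0.1042, 0.1822]
orientation: [1.132, 2.93, 0.001]
contact_force: [0.7, -0.1, -0.2]
grip_width: 0.0855
```

```bash
python3 - <<'E'
from mv import *
np.save('case.npy',[.666,.0118,.0175])
plan([.440,-.2148,.13],158);print(r.get_obs()['joints'].round(2))
E
```

```text
shift [ -41.2 -112.    52.1] turn -20.2 | now [ 0.4848 -0.1042  0.1822] yaw 137.8 F [ 0.7 -0.1 -0.2] t 13.6 w 0.0855
[ 0.6   0.25 -0.59  1.96  0.17  0.98  0.76]
```

Call:
send_rows --moves '[-10,-28,20,-6,-20,-56,50,-13,-30,-84,80,-20,-41,-112,102,-20,-41,-112,102,-20,-41,-112,102,-20]'

```text
clock: 14.35
tcp_pos: [0.4411, -0.2123, 0.0806]
orientation: [0.613, 3.08, 0.002]
contact_force: [-0.1, 0.4, 0.6]
grip_width: 0.0856
```

```bash
python3 - <<'E'
from mv import *
plan([.440,-.2148,.08],158)
o=r.get_obs()
for n in('side','top'):
    f=grab(n,n+'9');print(proj(f,o['tcp_pos']+[0,0,.035]))
crop('side9',320,120,420,220,'g1',6);crop('top9',340,160,460,260,'g2',6)
E
```

```text
shift [ 0.1 -2.7  0.6] turn -0.5 | now [ 0.4411 -0.2123  0.0806] yaw 157.5 F [-0.1  0.4  0.6] t 14.35 w 0.0856
[[374.89579452 173.55904773]]
[[404.48976275 220.22025866]]
```

View pics/g1.png

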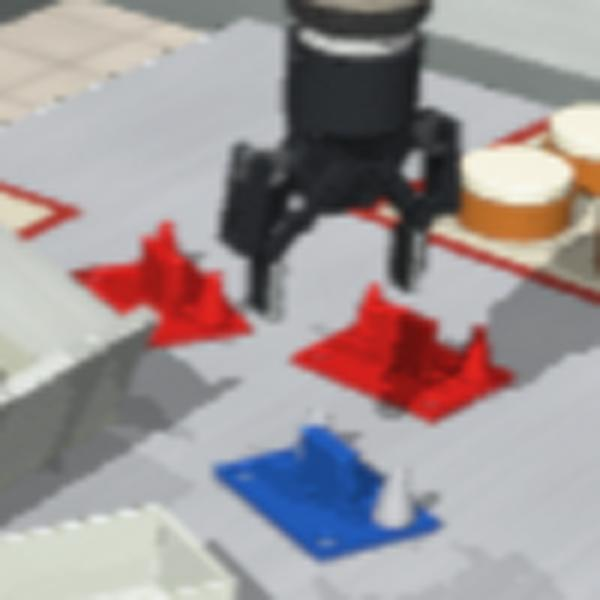

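View pics/g2.png

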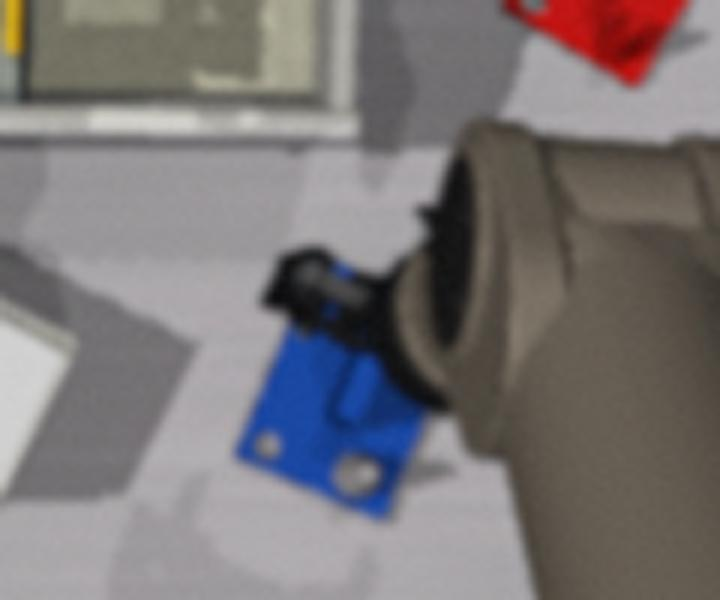

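Call:
send_rows --moves '[0,-3,20,0,0,-3,45,0,0,-3,65,0,0,-3,78,0,0,-3,80,0]'

```text
clock: 15.08
tcp_pos: [0.4394, -0.2154, 0.0001]
orientation: [-0.613, -3.081, -0.001]
contact_force: [0.3, 0.2, -0.8]
grip_width: 0.0854
```

```bash
python3 - <<'E'
from mv import *
plan([.440,-.2148,-.022],158)
o=r.get_obs()
for n in('side','top'):
    f=grab(n,n+'10');print(proj(f,o['tcp_pos']+[0,0,.035]))
crop('side10',340,160,410,230,'g1',8);crop('top10',360,180,440,260,'g2',7)
E
```

```text
shift [-0.3  0.8 22.1] turn -0.5 | now [ 4.394e-01 -2.154e-01  1.000e-04] yaw 157.5 F [ 0.3  0.2 -0.8] t 15.075 w 0.0854
[[374.23106553 194.10330868]]
[[400.12113353 223.44515304]]
```

View pics/g1.png

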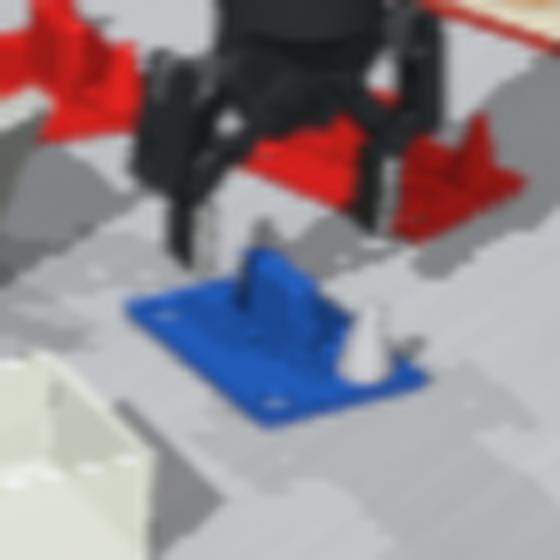

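View pics/g2.png

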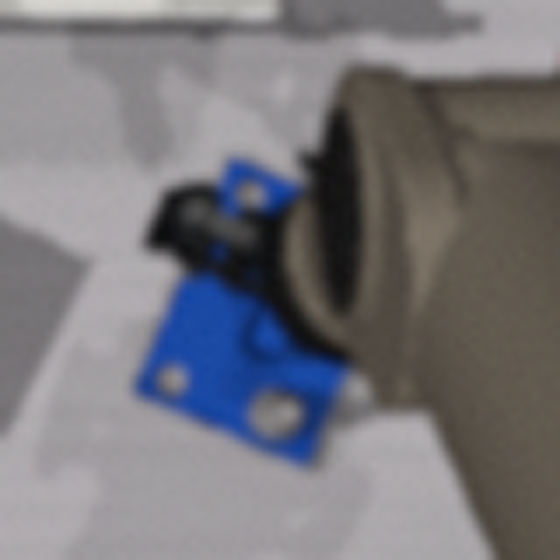

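Call:
send_rows --moves '[0,0,6,0,0,0,12,0,0,0,17,0,0,0,20,0,0,0,21,0]'

```text
clock: 15.8
tcp_pos: [0.4391, -0.216, -0.0209]
orientation: [-0.614, -3.081, -0.0]
contact_force: [-0.2, 0.3, -0.8]
grip_width: 0.0859
```

```bash
python3 - <<'E'
from mv import *
plan([.440,-.2148,-.022],158)
f=grab('side','side11')
crop('side11',340,160,410,230,'g1',8)
E
```

```text
shift [-0.4  1.4  1.1] turn -0.6 | now [ 0.4391 -0.216  -0.0209] yaw 157.4 F [-0.2  0.3 -0.8] t 15.8 w 0.0859
```

View pics/g1.png

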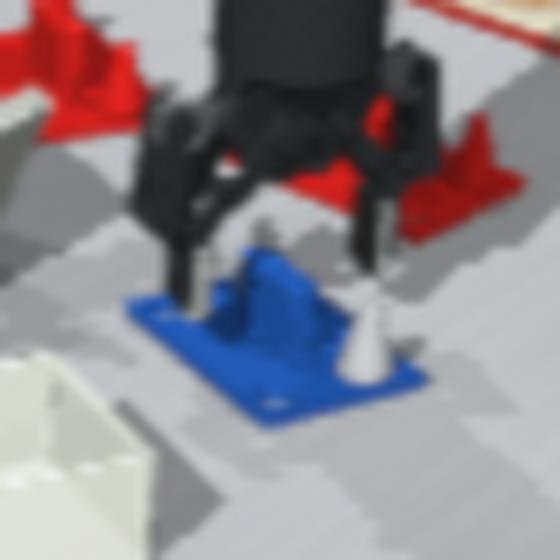

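Call:
send_rows --moves '[0,1,1,0,0,1,1,0,0,1,1,0,0,1,1,0,0,1,1,0,0,1,1,0]' --hand 1 --newtons 50

```text
clock: 16.6
tcp_pos: [0.4398, -0.2152, -0.0215]
orientation: [0.615, 3.08, -0.0]
contact_force: [-0.1, 0.5, 3.9]
grip_width: 0.0129
```

```bash
python3 - <<'E'
from mv import *
plan([.440,-.2148,-.022],158)
f=grab('side','side12')
crop('side12',340,160,410,230,'g1',8)
E
```

```text
shift [-0.   0.4  0.5] turn -0.6 | now [ 0.4398 -0.2152 -0.0215] yaw 157.4 F [-0.1  0.5  3.9] t 16.6 w 0.0129
```

View pics/g1.png

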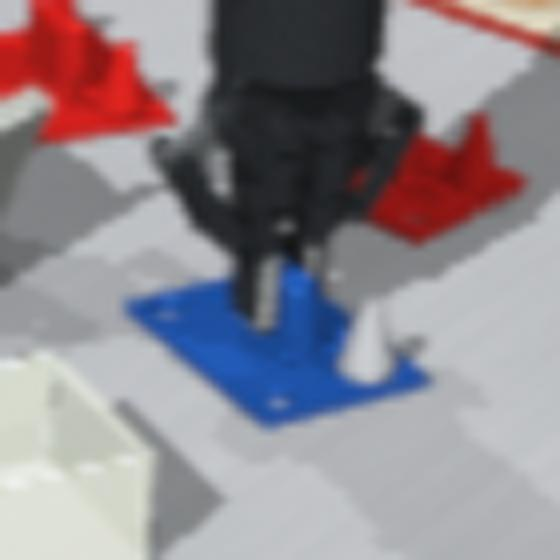

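Call:
send_rows --moves '[0,0,-10,0,0,0,-40,0,0,0,-90,0,0,0,-140,0,0,0,-172,0,0,0,-172,0]'

```text
clock: 17.4
tcp_pos: [0.4408, -0.2158, 0.1527]
orientation: [0.614, 3.076, -0.003]
contact_force: [-0.5, 0.3, -3.2]
grip_width: 0.013
```

```bash
python3 - <<'E'
from mv import *
plan(cas(-9.6,-125,150),91)
f=grab('side','side13')
crop('side13',320,80,420,180,'g1',6)
E
```

```text
shift [-161.7  178.2    3.3] turn 66.4 | now [ 0.4408 -0.2158  0.1527] yaw 157.4 F [-0.5  0.3 -3.2] t 17.4 w 0.013
```

View pics/g1.png

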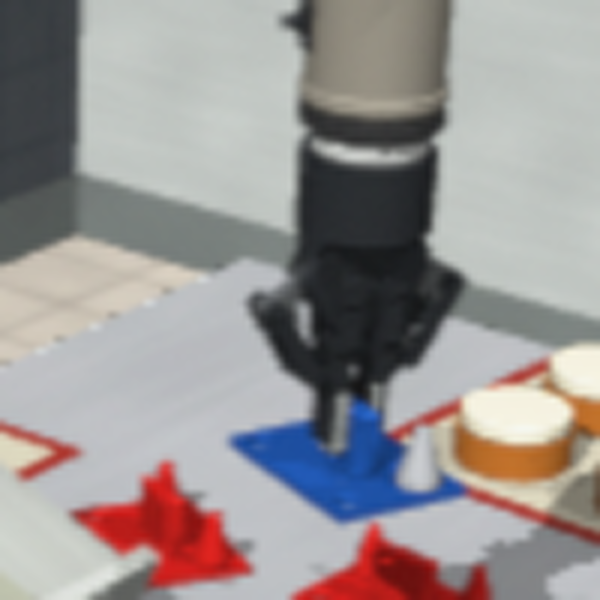

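Call:
send_rows --moves '[-20,22,-10,8,-40,44,-10,16,-60,66,-10,24,-81,89,-10,32,-101,111,-10,40,-121,133,-10,48,-141,155,-10,57,-162,178,-10,66]'

```text
clock: 18.45
tcp_pos: [0.6565, -0.1126, 0.1572]
orientation: [-2.197, -2.241, 0.005]
contact_force: [-0.3, -0.1, -2.8]
grip_width: 0.013
```

```bash
python3 - <<'E'
from mv import *
plan(cas(-9.6,-125,100),91)
E
```

```text
shift [-0.8  2.4 57.2] turn 0.1 | now [ 0.6565 -0.1126  0.1572] yaw 91.1 F [-0.3 -0.1 -2.8] t 18.45 w 0.013
```

Call:
send_rows --moves '[0,2,20,0,0,2,40,0,0,2,55,0,0,2,57,0,0,2,57,0]'

```text
clock: 19.08
tcp_pos: [0.6595, -0.1133, 0.1036]
orientation: [2.194, 2.249, 0.0]
contact_force: [0.3, 0.4, -2.8]
grip_width: 0.013
```

```bash
python3 - <<'E'
from mv import *
o=r.get_obs();plan(cas(-9.6,-125,100),91)
p=o['tcp_pos'];M=R.from_euler('z',np.radians(yaw(o)-90)).as_matrix()
us=p[2]+.0215
pts=np.array([(42,58,6),(42,-58,6),(-42,-58,6),(-42,58,6),(28,46,6),(28,-46,6)])/1000.
W=(M@pts.T).T+[p[0],p[1],us]
for n in('side','top'):
    f=grab(n,n+'14');q=proj(f,W);print(n,q.round(1).tolist())
    im=cv2.imread(f'pics/{n}14.png')
    b=(270,110,380,200) if n=='side' else (330,110,430,190)
    k=7;im=cv2.resize(im[b[1]:b[3],b[0]:b[2]],None,fx=k,fy=k,interpolation=cv2.INTER_CUBIC)
    cv2.imwrite(f'pics/g_{n}.png',im)
E
```

```text
shift [-0.  -0.9  3.6] turn 0.4 | now [ 0.6595 -0.1133  0.1036] yaw 91.4 F [ 0.3  0.4 -2.8] t 19.075 w 0.013
side [[287.9, 162.8], [309.0, 152.6], [327.3, 158.7], [306.5, 169.5], [293.2, 162.8], [309.9, 154.6]]
top [[350.9, 130.3], [390.4, 130.3], [391.3, 158.1], [351.2, 158.1], [355.0, 134.9], [386.5, 134.9]]
```

View pics/g_side.png

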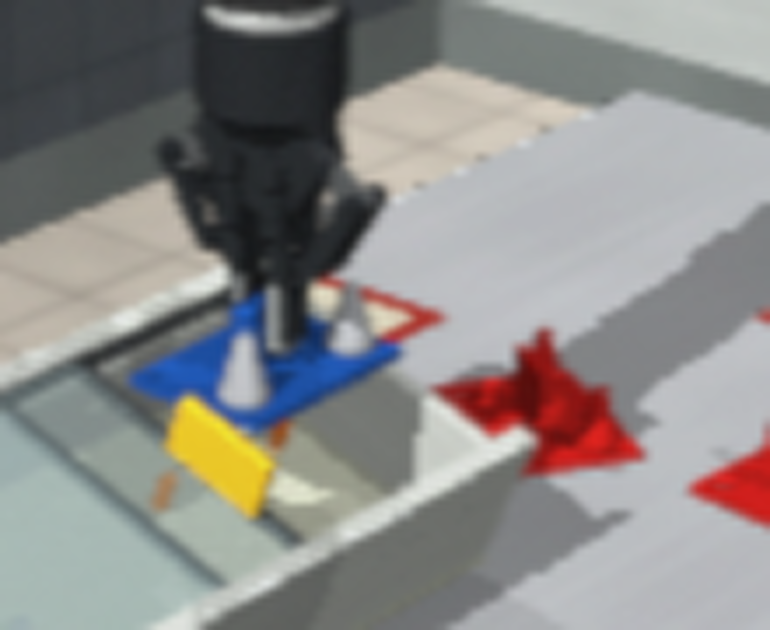

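View pics/g_top.png

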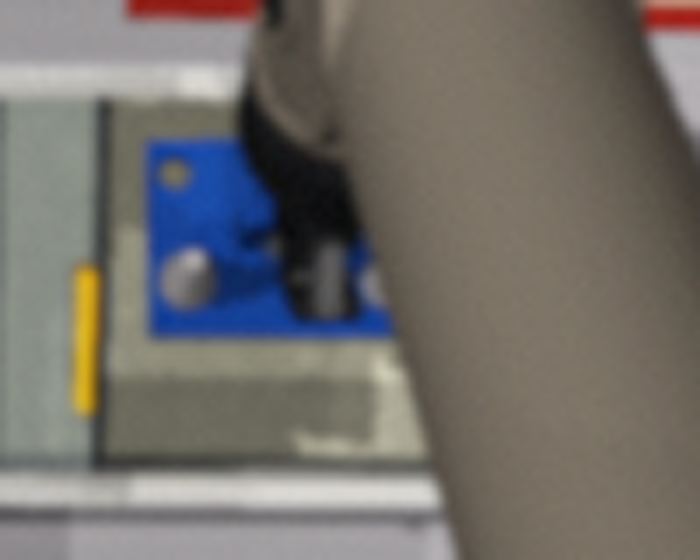

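```bash
python3 - <<'E'
from mv import *
t=load('top14')
for z in(.125,.129,.133):print(z,onz(t,(354.2,134.2),z),onz(t,(350.6,129.5),z),onz(t,(350.9,157.4),z))
cc=[.667,.0117,.018]
print(d2w(cc,[(28,-79,0),(28,-79,23),(28,-171,0),(28,-171,23)]))
p=r.get_obs()['tcp_pos'];print(p,yaw(r.get_obs()))
crop('top14',345,120,365,165,'q1',13);crop('side14',280,135,335,185,'q2',14)
E
```

```text
0.125 [ 0.6902669  -0.06465088  0.125     ] [ 0.70445952 -0.05391138  0.125     ] [ 0.61968938 -0.05577177  0.125     ]
0.129 [ 0.6889371  -0.06435298  0.129     ] [ 0.7030783  -0.05365238  0.129     ] [ 0.61861526 -0.05550603  0.129     ]
0.133 [ 0.68760729 -0.06405507  0.133     ] [ 0.70169709 -0.05339337  0.133     ] [ 0.61754113 -0.05524029  0.133     ]
[[ 0.69472905 -0.06681362  0.05557656]
 [ 0.68686387 -0.06695521  0.07718949]
 [ 0.69638496 -0.15879872  0.05557656]
 [ 0.68851978 -0.15894031  0.07718949]]
[ 0.66003763 -0.11315     0.10432898] 91.42247556919756
```

View pics/q1.png

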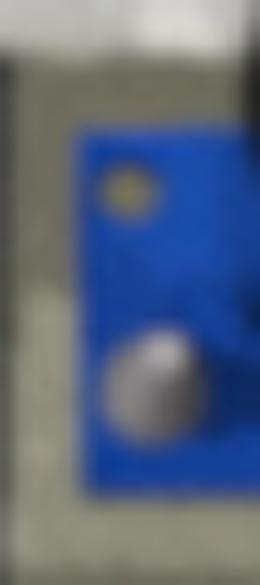

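View pics/q2.png

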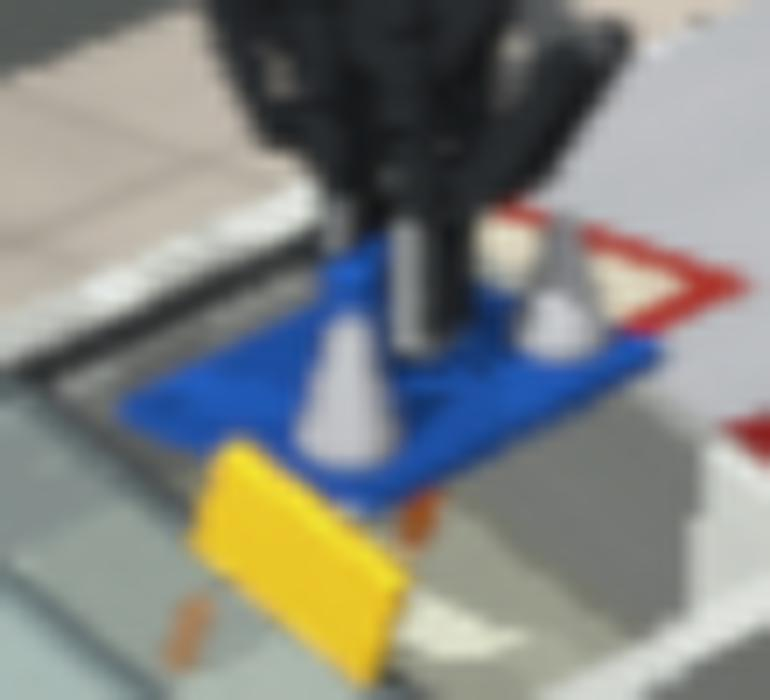

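Call:
send_rows --moves '[-1,-2,12,0,-1,-2,24,0,-1,-2,34,0,-1,-2,40,0,-1,-2,40,0]'

```text
clock: 19.8
tcp_pos: [0.6571, -0.1139, 0.0626]
orientation: [-2.193, -2.249, 0.001]
contact_force: [-0.7, -0.0, -3.0]
grip_width: 0.013
```

```bash
python3 - <<'E'
from mv import *
o=r.get_obs();plan(cas(-9.6,-125,60),91)
p=o['tcp_pos'];M=R.from_euler('z',np.radians(yaw(o)-90)).as_matrix()
us=p[2]+.0215
pts=np.array([(42,58,6),(42,-58,6),(-42,-58,6),(-42,58,6),(28,46,6),(28,-46,6)])/1000.
W=(M@pts.T).T+[p[0],p[1],us]
for n in('side','top'):
    f=grab(n,n+'15');q=proj(f,W);print(n,q.round(1).tolist())
crop('top15',340,115,370,170,'q1',11);crop('side15',265,140,335,195,'q2',11)
E
```

```text
shift [0.5 1.5 2.6] turn 0.4 | now [ 0.6571 -0.1139  0.0626] yaw 91.4 F [-0.7 -0.  -3. ] t 19.8 w 0.013
side [[288.6, 173.5], [309.5, 163.0], [327.6, 169.3], [307.1, 180.4], [293.9, 173.5], [310.4, 165.1]]
top [[350.1, 135.4], [388.3, 135.5], [389.2, 162.4], [350.4, 162.4], [354.1, 139.9], [384.5, 139.9]]
```

View pics/q1.png

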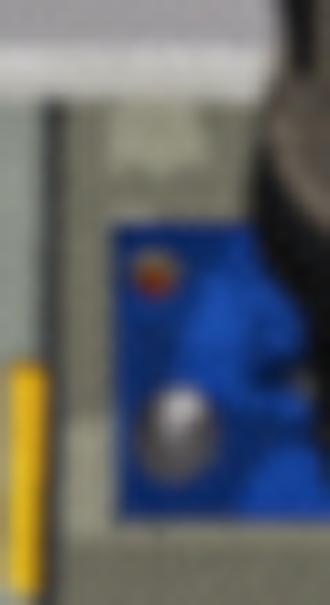

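View pics/q2.png

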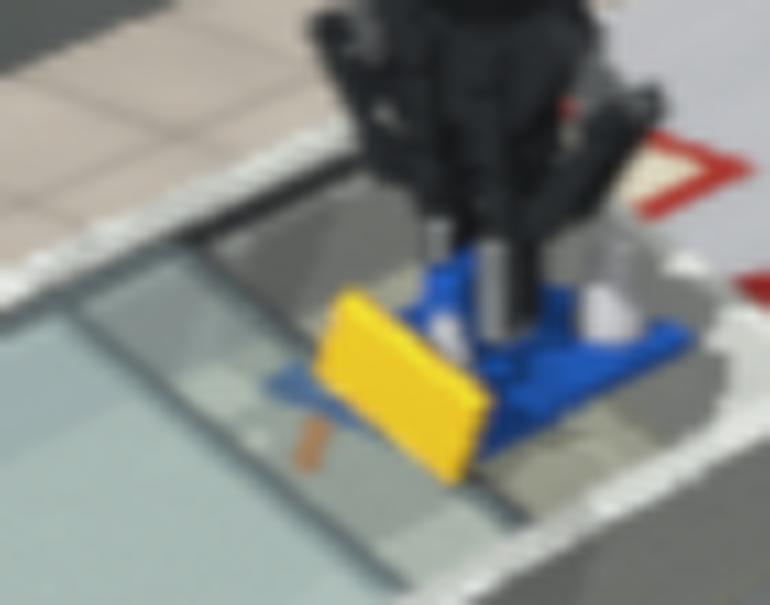

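Call:
send_rows --moves '[-0.5,1,2,0,-0.5,1.5,4,0,-0.5,1.5,6,0,-0.5,1.5,6,0]'

```text
clock: 20.4
tcp_pos: [0.6588, -0.1144, 0.0571]
orientation: [-2.193, -2.249, 0.0]
contact_force: [0.2, 0.2, -3.4]
grip_width: 0.0135
```

```bash
python3 - <<'E'
from mv import *
plan(cas(-9.6,-125,60),91)
f=grab('top','top16');f=grab('side','side16')
crop('top16',340,115,370,170,'q1',11);crop('side16',265,140,335,195,'q2',11)
E
```

```text
shift [ 1.  -0.2 -2.9] turn 0.4 | now [ 0.6588 -0.1144  0.0571] yaw 91.4 F [ 0.2  0.2 -3.4] t 20.4 w 0.0135
```

View pics/q1.png

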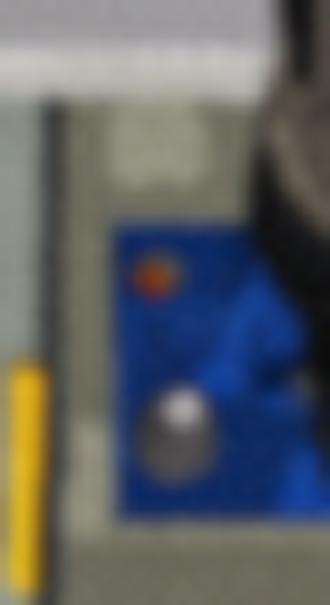

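View pics/q2.png

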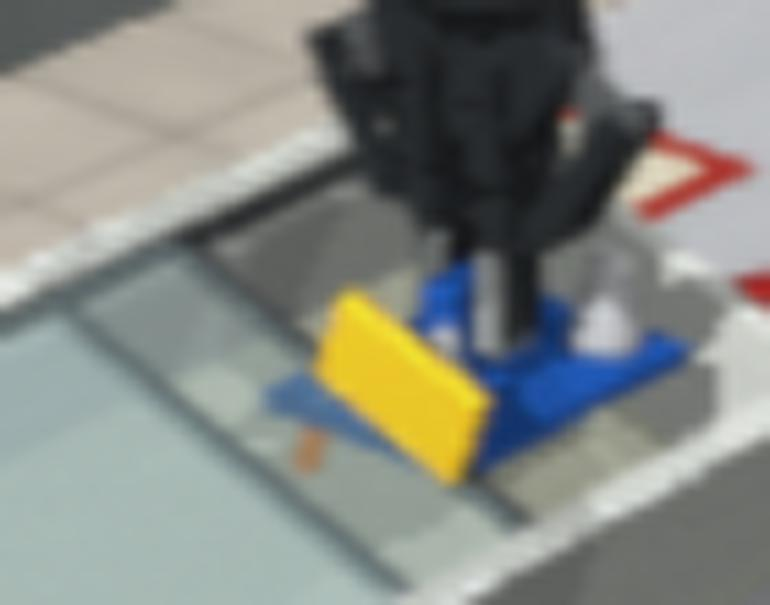

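Call:
send_rows --moves '[0.5,1,2,0,0.5,1.5,4,0,0.5,1.5,5,0,0.5,1.5,5,0]'

```text
clock: 21.0
tcp_pos: [0.6604, -0.1139, 0.0522]
orientation: [-2.193, -2.249, 0.0]
contact_force: [0.3, 0.0, -2.7]
grip_width: 0.0135
```

```bash
python3 - <<'E'
from mv import *
plan(cas(-9.6,-125,60),91)
f=grab('top','top17');f=grab('side','side17')
crop('top17',340,115,370,170,'q1',11);crop('side17',265,140,335,195,'q2',11)
E
```

```text
shift [ 0.6 -1.8 -7.8] turn 0.4 | now [ 0.6604 -0.1139  0.0522] yaw 91.4 F [ 0.3  0.  -2.7] t 21.0 w 0.0135
```

View pics/q1.png

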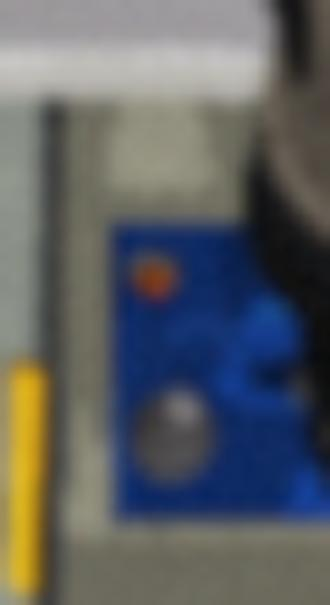

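View pics/q2.png

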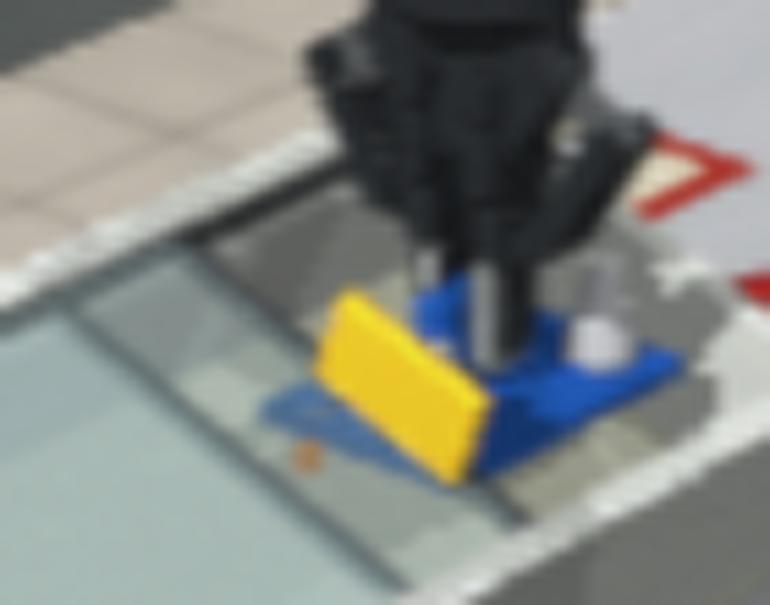

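Call:
send_rows --moves '[0,0.7,2,0,0,1.5,4,0,0,2.2,6,0,0,2.2,6,0]'

```text
clock: 21.6
tcp_pos: [0.6618, -0.1142, 0.0458]
orientation: [-2.193, -2.248, 0.002]
contact_force: [-3.4, -1.1, -3.3]
grip_width: 0.013
```

```bash
python3 - <<'E'
from mv import *
plan(cas(-9.6,-125,60),91)
f=grab('top','top18');f=grab('side','side18')
crop('top18',340,115,370,170,'q1',11);crop('side18',265,140,335,195,'q2',11)
E
```

```text
shift [  0.9  -3.3 -14.2] turn 0.4 | now [ 0.6618 -0.1142  0.0458] yaw 91.4 F [-3.4 -1.1 -3.3] t 21.6 w 0.013
```

View pics/q1.png

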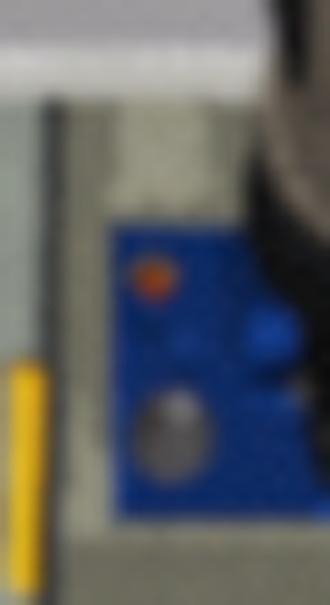

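View pics/q2.png

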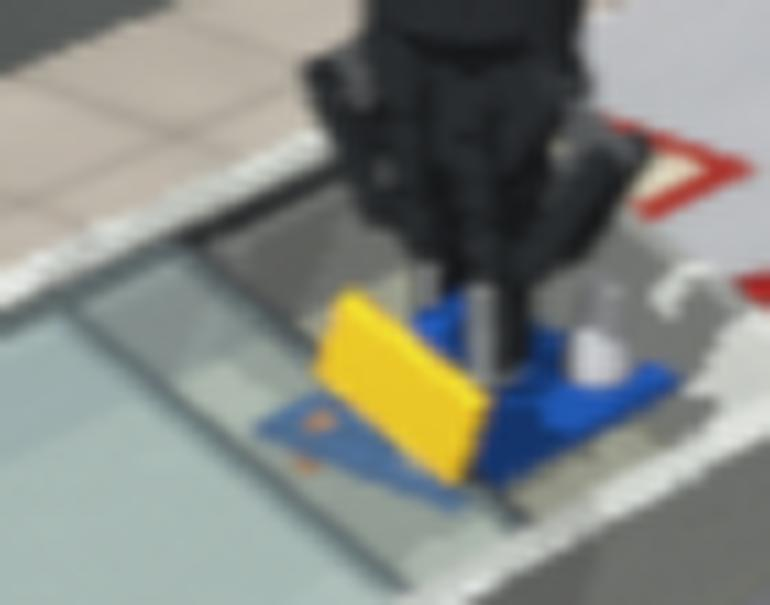

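Call:
send_rows --moves '[0,-0.3,1,0.4,0,0,3,0.4,0,0.6,5,0.4,0,0.6,5,0.4]'

```text
clock: 22.2
tcp_pos: [0.6631, -0.1138, 0.041]
orientation: [-2.201, -2.241, 0.0]
contact_force: [-4.1, -1.6, -3.1]
grip_width: 0.013
```

Call:
send_rows --moves '[0,0,1,0,0,0,1,0,0,0,1,0,0,0,1,0]' --hand 0.5

```text
clock: 22.7
tcp_pos: [0.6533, -0.114, 0.0379]
orientation: [-2.192, -2.232, 0.021]
contact_force: [-31.8, 0.5, 8.4]
grip_width: 0.0425
```

```bash
python3 - <<'E'
from mv import *
plan(cas(-9.6,-125,60),91)
f=grab('top','top19');f=grab('side','side19')
crop('top19',340,115,400,170,'q1',10);crop('side19',265,140,335,195,'q2',11)
E
```

```text
shift [  0.6   4.9 -22.2] turn 0.0 | now [ 0.6533 -0.114   0.0379] yaw 91.0 F [-31.8   0.5   8.4] t 22.7 w 0.0425
```

View pics/q1.png

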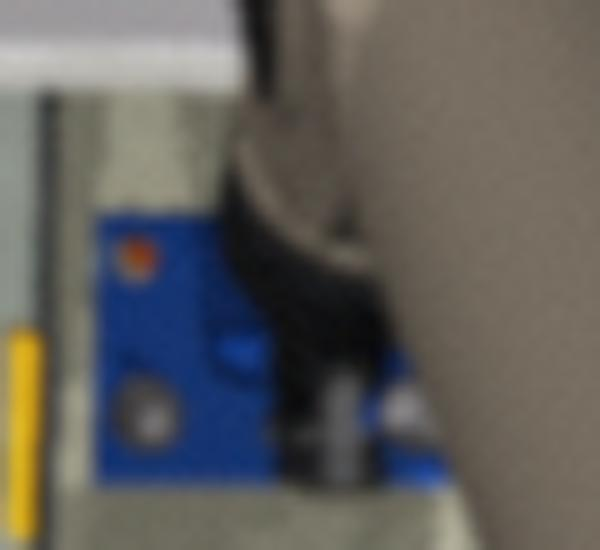

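View pics/q2.png

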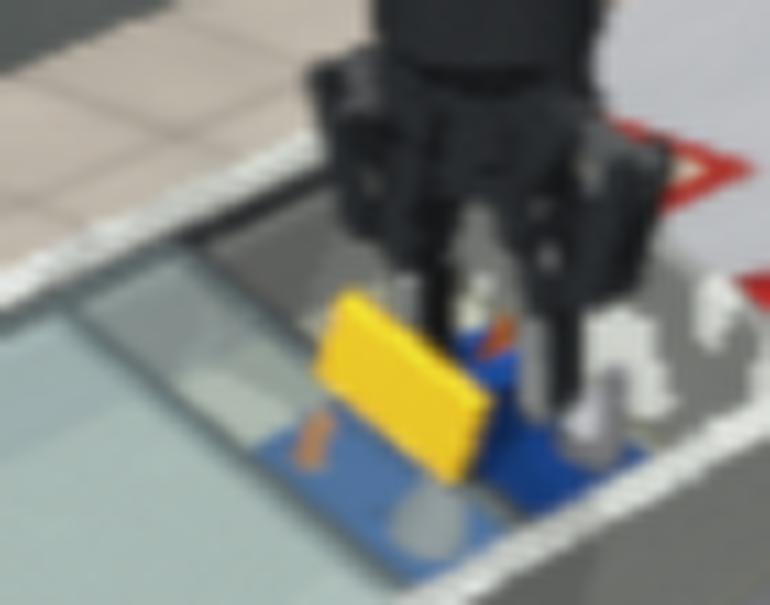

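Call:
send_rows --moves '[0,-8,0,0,0,-15,0,0,0,-15,-4,0]'

```text
clock: 23.18
tcp_pos: [0.6492, -0.1138, 0.0451]
orientation: [2.2, 2.241, 0.002]
contact_force: [0.8, 0.1, -0.8]
grip_width: 0.0428
```

Call:
send_rows --moves '[0,-4,-15,0,0,-8,-35,0,0,-10,-70,0,0,-10,-110,0,0,-10,-125,0]'

```text
clock: 23.8
tcp_pos: [0.6402, -0.1142, 0.1738]
orientation: [2.198, 2.238, 0.006]
contact_force: [0.2, -0.4, -0.4]
grip_width: 0.0426
```

```bash
python3 - <<'E'
from mv import *
plan(cas(-45,-10,130),91)
f=grab('top','top20');f=grab('side','side20')
crop('top20',330,110,410,190,'q1',7);crop('side20',265,140,345,205,'q2',9)
cc=[.666,.0118,.0175]
s=load('side20');print(proj(s,d2w(cc,[(-42,-67,6),(-42,-183,6),(42,-67,6),(42,-183,6)])))
E
```

```text
shift [115.6 -17.2  43.6] turn 0.0 | now [ 0.6402 -0.1142  0.1738] yaw 91.0 F [ 0.2 -0.4 -0.4] t 23.8 w 0.0426
[[304.21690441 193.03756081]
 [324.76551283 181.63699071]
 [287.23619391 179.08948401]
 [308.1802844  168.44211372]]
```

View pics/q1.png

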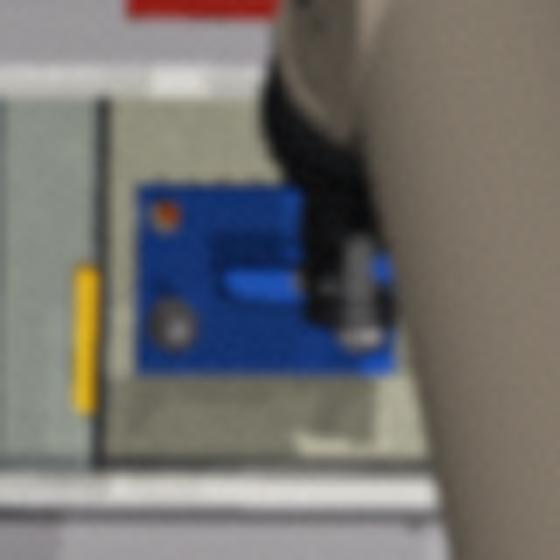

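View pics/q2.png

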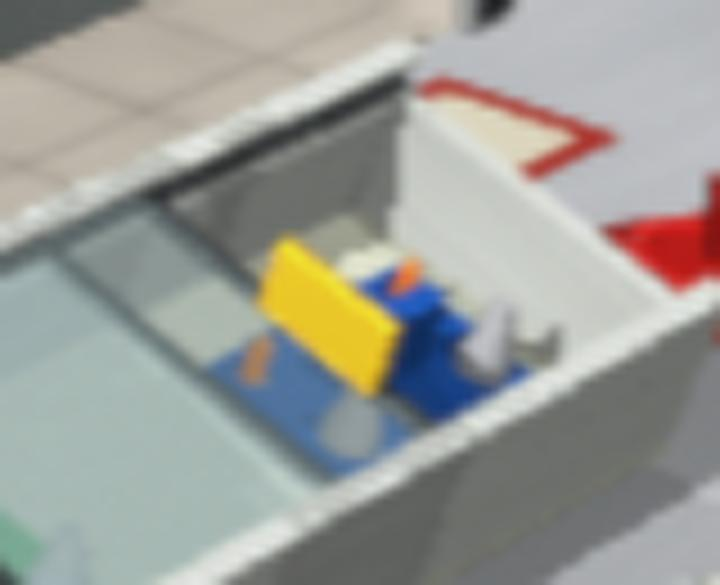

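Call:
send_rows --moves '[30,-5,10,0,70,-12,20,0,105,-17,30,0,116,-17,40,0,116,-17,60,0,116,-17,80,0,116,-17,86,0]' --hand 1

```text
clock: 24.78
tcp_pos: [0.6179, -0.0006, 0.0808]
orientation: [-2.202, -2.238, 0.005]
contact_force: [0.5, 0.4, -0.0]
grip_width: -0.0001
```

```bash
python3 - <<'E'
from mv import *
plan(cas(-45,-175,87),91)
f=grab('side','side21')
crop('side21',215,120,345,230,'q2',5.5)
E
```

```text
shift [-163.4    3.6   -6.1] turn -0.1 | now [ 6.179e-01 -6.000e-04  8.080e-02] yaw 90.9 F [ 0.5  0.4 -0. ] t 24.775 w -0.0001
```

View pics/q2.png

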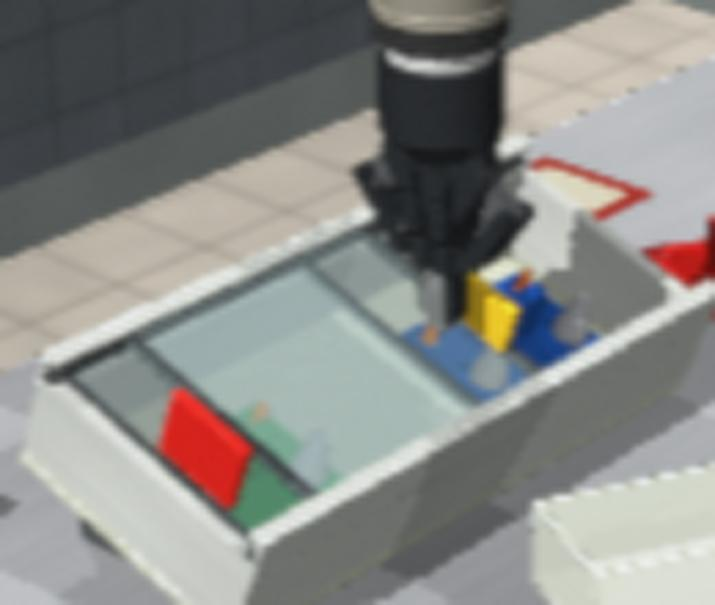

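Finger is on the +y side of the yellow fin. Push it to -y.

Call:
send_rows --moves '[-8,1,-6,0,-20,2,-6,0,-36,3,-6,0,-54,3,-6,0,-72,3,-6,0,-90,3,-6,0,-108,3,-6,0,-124,3,-6,0]'

```text
clock: 25.82
tcp_pos: [0.6245, -0.1239, 0.0893]
orientation: [2.202, 2.241, 0.0]
contact_force: [0.2, 2.6, 2.4]
grip_width: 0.0003
```

Call:
send_rows --moves '[-10,0,0,0,-19,0,0,0,-26,0,0,0,-32,0,0,0]'

```text
clock: 26.32
tcp_pos: [0.6248, -0.1546, 0.0892]
orientation: [-2.2, -2.242, 0.0]
contact_force: [-0.2, 2.0, 0.6]
grip_width: 0.0001
```

```bash
python3 - <<'E'
from mv import *
plan(cas(-45,-175,87),91)
E
```

```text
shift [-9.4 -0.9  2.2] turn 0.1 | now [ 0.6248 -0.1546  0.0892] yaw 91.1 F [-0.2  2.   0.6] t 26.325 w 0.0001
```

Call:
send_rows --moves '[-3,0,0,0,-6,0,0,0,-8,0,0,0,-10,0,0,0,-12,0,0,0]'

```text
clock: 26.95
tcp_pos: [0.625, -0.1638, 0.0892]
orientation: [-2.197, -2.241, -0.002]
contact_force: [-1.1, 9.9, 3.5]
grip_width: -0.0001
```

Call:
send_rows --moves '[8,0,0,0,10,0,-30,0,10,-20,-80,0,0,-60,-110,0,-60,-110,-110,0,-110,-150,-110,0,-160,-180,-110,0,-220,-200,-110,0]'

```text
clock: 27.95
tcp_pos: [0.4318, -0.3797, 0.1998]
orientation: [2.201, 2.24, -0.002]
contact_force: [0.5, -0.8, -0.3]
grip_width: -0.0
```

```bash
python3 - <<'E'
from mv import *
o=r.get_obs();print(o['tcp_pos'],o['clock'],o['contact_force'])
f=grab('top','top22');f=grab('side','side22')
crop('top22',245,110,415,190,'q1');crop('side22',215,140,355,235,'q2')
E
```

```text
[ 0.43180969 -0.37973674  0.19980585] 27.95 [ 0.45780407 -0.8028397  -0.34723419]
```

View pics/q1.png

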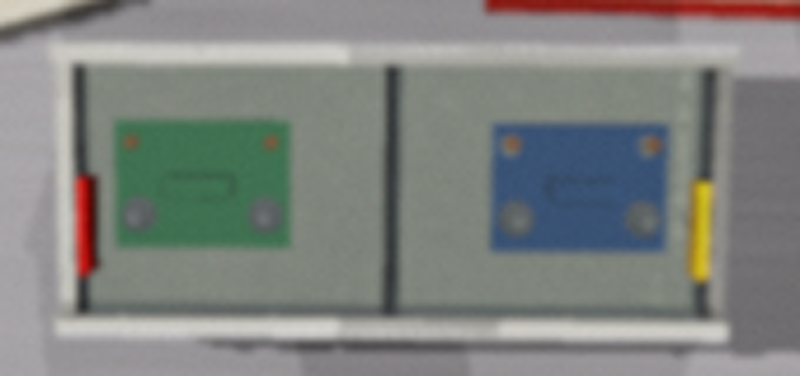

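View pics/q2.png

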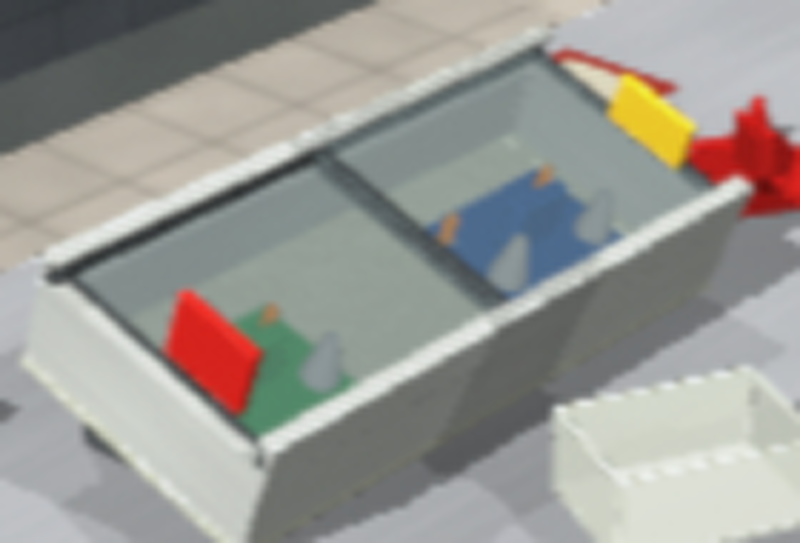

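View pics/side22.png

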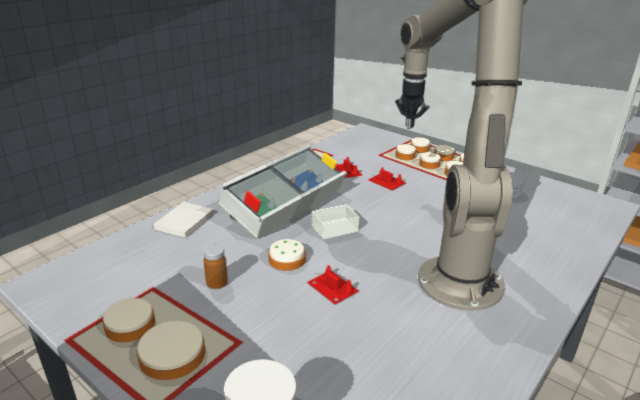

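Call:
send_rows --moves '[0,0,0,0,0,0,0,0]'

```text
clock: 28.3
tcp_pos: [0.4346, -0.3762, 0.1993]
orientation: [2.199, 2.244, 0.001]
contact_force: [-0.0, 1.0, 0.1]
grip_width: -0.0002
```

```bash
python3 - <<'E'
from bench import r
print(r.hand_in())
E
```

```text
the job is handed in; nothing more can be done
None
```

I slid the right (yellow) door all the way open to its stop and hung the blue holder on the free pins in the right bay. I then slid that door shut. The left (red) door started about 17 mm ajar, so I pushed it shut too, just after opening the right one. The job was handed in at about 28.3 s of the 72 s allowed.

**Last checks:** in the final pictures both doors are shut. The holder lies flat with both pins through its holes, and the tart, tub and jar look unmoved. Nothing was touching the robot. Each door was pushed to its end stop, with the force rising to about 10–12 N.

**What disagreed or went wrong:**
- **Fingertip height:** the tips of the shut fingers were about 35 mm higher than the reported TCP. I found this in the pictures and confirmed it by touching the door at about 16 N, then allowed for it.
- **Cameras:** the side and top views disagreed by up to about 8 mm in x and 9 mm in y, so I lined up the insertion by watching the pin through the hole.
- **Contact on release:** as I opened the fingers to let go of the holder, the gripper pushed on something in the case, most likely the rear wall. The reading was about 32 N, below the 40 N limit, but it was only taken at the end of that move. I backed off straight away.

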